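# Sort knurled bolts by length with the gauge slot

### The arm

A 6-joint arm with a two-finger parallel gripper is mounted at the origin on the work surface. World frame = base frame: x ahead of the robot, y to its left, z up, the work surface at z = 0. Lengths are in m, angles in rad, forces in N, time in s.
With the tool pointing down it reaches from about 0.325 to 1 m from the base axis. Payload 5.1 kg.
Tool frame: the origin (TCP) lies midway between the tips of the shut fingers; the grasp point (between the pads) lies 19 mm behind it; z points along the fingers, x is the direction in which the jaws open and shut, and the axes are right-handed (so a half turn about z gives the same grasp; the last joint's range is limited). The gripper opens to 85 mm and grips with 20 to 120 N. Pads are 22 mm wide; open, the fingers measure 114 mm over their backs; the gripper's body (76 mm by 85 mm) begins 54 mm behind the grasp point. The pads swing forward as they close: fully open they stand 13 mm farther back than shut.
Start: joints at [1.212, 0.124, 1.65, -0, 1.367, -0.083], TCP at [0.177, 0.625, 0.231] pointing down, gripper open.
Joint ranges: [-2.61, 2.61], [-1.02, 2.33], [0.03, 2.71], [-1.35, 4.49], [0.32, 2.68], [-2.91, 2.91]. Speed limits (rad/s): [2.57, 2.57, 3.14, 3.14, 3.14, 3.14].

### API

Orientations are given as a rotation vector (axis times angle).
In Python, from workcell import robot gives the robot as it stands. The module is installed in compiled form; this text tells all that it offers.
- The arm moves only by the shell command python3 -m jog 'ROWS' [FORCE]. ROWS is text: rows parted by semicolons, each of 7 numbers parted by spaces: the finger opening in cm, from 0 to 8.54, then the shift along the tool's x, y, z in cm, then the turn, a rotation vector about the tool's x, y, z in rad. A call has 1 to 8 rows; each row is the pose to reach, as a shift and turn from the pose commanded when the call began, along the tool's axes at that moment; what a row does not reach only later rows make up. A row lasts 1/12 s, in which the tool goes at most 41.7 mm and 7.16 degrees, less where a joint would pass 70% of its speed; a pose out of reach is approached as far as the arm can. A call with a gripper value outside its range is refused whole. The fingers move at their own pace and stop on an object; FORCE is the grip in N (left out, the last holds). Time passes only in rows, so rows that repeat a pose let the fingers close. It gives the time, the measured TCP pose, the force and the opening at its end, in the units of the state.
- robot.read_state(): the state, without advancing time (a new reading comes with each control period).
- robot.get_image(name): name is "scene" or "top" or "wrist"; returns the picture (384x512x3 uint8, blue, green, red); there is no depth.
- robot.calibration(name): a dict with "mtx" (3x3 intrinsics, pixels), "k1" (the pictures are not rectified: a ray, as slopes to the right and down, at radius r is drawn at 1 + k1 r^2 times it, then the intrinsics apply), "world_to_cam" (4x4, takes a point from world to camera coordinates); the wrist camera has in their place "T_tool_cam" (4x4, takes a point from camera to tool coordinates, whose origin is the TCP and whose axes are the tool frame's). Camera axes: x right, y up, looking along -z (the intrinsics and any distortion apply to the point x, -y, -z); pixel columns grow to the right and rows downward; lengths in m; the calibration is good to about 2 mm. A picture is of the moment at which its call begins: read the wrist's pose just before it. calibration takes no time and is no camera call.
- robot.hand_in(): hands the job in, once; it reports no verdict.
Trained networks look in the newest picture that a camera, given by its name, has taken for a name from the list of things; names that differ only in an ending like _2 or _b are one class to them, and where a whole thing is asked for, a point or a joint stands for the part that bears it (a point fixed in the world has none). Each returns a list of dicts, best first, with "conf" (0 to 1); they miss things now and then, are a little off and sometimes report something else, mostly with a low value. They report only what shows in the picture. A call takes as long as a camera call. They do not tell look-alikes from the thing itself.
- robot.recognise(label, camera): "extent" ([left, top, width, height] in pixels, round what is visible of it).
The state is a dict: "clock": time; "qpos": joint angles; "joint_vel": joint speeds; "joint_torque": joint torques, N m; "tcp_pos": TCP position; "ee_rot": TCP orientation; "force": force on the tool from outside, world axes, zero at the start; "torque": the same for the moment, N m; "gripper_width": finger opening in m.
Only numpy, scipy, OpenCV 4.12 (cv2) and the standard library are available. Lean on these libraries where they do the work, as an engineer would, in place of code of your own. Each camera call takes 0.05 s, during which the arm holds its last target.

### The job

Take the three bolts one at a time from the sloping rack, and lower each one upright into the slot of the green gauge until it stops, to feel its length: on a short bolt the head comes down onto the prongs, on a long one the shank hits the base first and the head stays clear of them. Put each bolt, straight after its check and before taking the next, into its bin: short ones in the blue bin, long ones in the red bin. Do not disturb the oil can, the mug or the screwdriver.

Things in the scene. Friction and masses are not known exactly. Their poses are not given: they have to be found in the camera images.
- bolt_1: One of three steel bolts alike from above: round knurled head 24 mm across, 22 mm tall; plain shank 12 mm across, round-ended, 42 mm (short) or 54 mm (long) below the head. Which it is, and how many of each, is not told: feel it in the gauge. About 120 g. Starts in a rack hole, only the head showing. Origin: centre of the head's underside; z along the bolt towards the head's top.
- bolt_2: One of three steel bolts alike from above: round knurled head 24 mm across, 22 mm tall; plain shank 12 mm across, round-ended, 42 mm (short) or 54 mm (long) below the head. Which it is, and how many of each, is not told: feel it in the gauge. About 120 g. Starts in a rack hole, only the head showing. Origin: centre of the head's underside; z along the bolt towards the head's top.
- bolt_3: One of three steel bolts alike from above: round knurled head 24 mm across, 22 mm tall; plain shank 12 mm across, round-ended, 42 mm (short) or 54 mm (long) below the head. Which it is, and how many of each, is not told: feel it in the gauge. About 120 g. Starts in a rack hole, only the head showing. Origin: centre of the head's underside; z along the bolt towards the head's top.
- rack: Fixed wooden rack, 250 mm wide. Origin: below the bolt row, at bench level; z up, x away from the robot. Its block slopes 35 degrees, facing the robot and up, with three 13.5 mm square holes 30 mm deep, open below, mouths at (0, -70 / 0 / 70, 75) mm. The bolts lean 35 degrees, heads towards -x: out of the hole is along (-0.574, 0, 0.819).
- rack_shelf (a point): Middle of the lower front edge of a shelf that roofs the rack, 180 mm above the bench and 15 mm beyond (+x of) the line of hole mouths; axes as the rack's. The shelf is 260 mm wide, reaches 120 mm back, jars on it stand to 240 mm. A tool pointing straight down cannot reach the bolt heads beneath; one tilted along the bolt can.
- gauge: Fixed gauge, green with two level steel prongs, 100 x 70 mm. The green base (where a long shank stops) has its upper face 12 mm above the bench, the prongs' top face is at 58 mm. The slot between the prongs is 16 mm wide, open above, below and on the -x side, closed at x = +25 mm by a back wall as high as the prongs. Origin: centre of the underside, z up.
- gauge_seat (a point): Point in the middle of the slot, level with the prongs' top face (58 mm above the bench); x along the slot to its closed end, y across. The slot runs from 30 mm on the -x side to 35 mm on the +x side. With a bolt stopped upright here, its head's underside is level with this point (short) or 8 mm above it (long).
- bin_red: fixed red plastic open bin for the long bolts: 130 mm (its x) by 115 mm (its y) by 65 mm high outside, walls and floor 4 mm. Origin: centre of its underside, z up. The two bins and the gauge stand in a row in front of the rack, in any order.
- bin_blue: fixed blue plastic open bin for the short bolts: 130 mm (its x) by 115 mm (its y) by 65 mm high outside, walls and floor 4 mm. Origin: centre of its underside, z up. The two bins and the gauge stand in a row in front of the rack, in any order.
- oil_can: bystander: yellow can with a pale label and white lid, 56 mm across, 130 mm tall; origin under its centre. Leave it where it is.
- mug: bystander: blue mug, 76 mm across, 90 mm tall; origin under its centre. Leave it where it is.
- screwdriver: bystander: screwdriver with red handle lying on the bench; origin beneath its middle, x along it. Leave it where it is.
Not all that is in view belongs to the job. Leave any pink or turquoise look-alike of the gauge alone.

How it is judged:
On the way, in this order (a step that is already met when the one before it is completed fails the run):
1. a first bolt stands upright in the gauge slot, lowered until it stops (head down on the prongs, or shank end on the base) (((z of bolt_1 in the frame of gauge_seat between 0.005 and 0.011 m and y of bolt_1 in the frame of gauge_seat between -0.004 and 0.004 m and x of bolt_1 in the frame of gauge_seat between -0.03 and 0.03 m and angle between bolt_1's own z axis and vertical below 0.2 rad and contact force between bolt_1 and gauge above 0.5 N) or (z of bolt_2 in the frame of gauge_seat between -0.003 and 0.003 m and y of bolt_2 in the frame of gauge_seat between -0.004 and 0.004 m and x of bolt_2 in the frame of gauge_seat between -0.03 and 0.03 m and angle between bolt_2's own z axis and vertical below 0.2 rad and contact force between bolt_2 and gauge above 0.5 N) or (z of bolt_3 in the frame of gauge_seat between 0.005 and 0.011 m and y of bolt_3 in the frame of gauge_seat between -0.004 and 0.004 m and x of bolt_3 in the frame of gauge_seat between -0.03 and 0.03 m and angle between bolt_3's own z axis and vertical below 0.2 rad and contact force between bolt_3 and gauge above 0.5 N))), for 0.06 s.
2. that bolt lies released in the bin for its length (((x of bolt_1 in the frame of bin_red between -0.063 and 0.063 m and y of bolt_1 in the frame of bin_red between -0.056 and 0.056 m and z of bolt_1 in the frame of bin_red below 0.07 m and linear speed of bolt_1 below 0.03 m/s and contact force between bolt_1 and the fingers below 0.1 N) or (x of bolt_2 in the frame of bin_blue between -0.063 and 0.063 m and y of bolt_2 in the frame of bin_blue between -0.056 and 0.056 m and z of bolt_2 in the frame of bin_blue below 0.07 m and linear speed of bolt_2 below 0.03 m/s and contact force between bolt_2 and the fingers below 0.1 N) or (x of bolt_3 in the frame of bin_red between -0.063 and 0.063 m and y of bolt_3 in the frame of bin_red between -0.056 and 0.056 m and z of bolt_3 in the frame of bin_red below 0.07 m and linear speed of bolt_3 below 0.03 m/s and contact force between bolt_3 and the fingers below 0.1 N))), for 0.1 s.
3. a second bolt is lowered in the gauge slot until it stops, the first being in its bin ((((z of bolt_1 in the frame of gauge_seat between 0.005 and 0.011 m and y of bolt_1 in the frame of gauge_seat between -0.004 and 0.004 m and x of bolt_1 in the frame of gauge_seat between -0.03 and 0.03 m and angle between bolt_1's own z axis and vertical below 0.2 rad and contact force between bolt_1 and gauge above 0.5 N) and ((x of bolt_2 in the frame of bin_blue between -0.063 and 0.063 m and y of bolt_2 in the frame of bin_blue between -0.056 and 0.056 m and z of bolt_2 in the frame of bin_blue below 0.07 m and linear speed of bolt_2 below 0.03 m/s and contact force between bolt_2 and the fingers below 0.1 N) or (x of bolt_3 in the frame of bin_red between -0.063 and 0.063 m and y of bolt_3 in the frame of bin_red between -0.056 and 0.056 m and z of bolt_3 in the frame of bin_red below 0.07 m and linear speed of bolt_3 below 0.03 m/s and contact force between bolt_3 and the fingers below 0.1 N))) or ((z of bolt_2 in the frame of gauge_seat between -0.003 and 0.003 m and y of bolt_2 in the frame of gauge_seat between -0.004 and 0.004 m and x of bolt_2 in the frame of gauge_seat between -0.03 and 0.03 m and angle between bolt_2's own z axis and vertical below 0.2 rad and contact force between bolt_2 and gauge above 0.5 N) and ((x of bolt_1 in the frame of bin_red between -0.063 and 0.063 m and y of bolt_1 in the frame of bin_red between -0.056 and 0.056 m and z of bolt_1 in the frame of bin_red below 0.07 m and linear speed of bolt_1 below 0.03 m/s and contact force between bolt_1 and the fingers below 0.1 N) or (x of bolt_3 in the frame of bin_red between -0.063 and 0.063 m and y of bolt_3 in the frame of bin_red between -0.056 and 0.056 m and z of bolt_3 in the frame of bin_red below 0.07 m and linear speed of bolt_3 below 0.03 m/s and contact force between bolt_3 and the fingers below 0.1 N))) or ((z of bolt_3 in the frame of gauge_seat between 0.005 and 0.011 m and y of bolt_3 in the frame of gauge_seat between -0.004 and 0.004 m and x of bolt_3 in the frame of gauge_seat between -0.03 and 0.03 m and angle between bolt_3's own z axis and vertical below 0.2 rad and contact force between bolt_3 and gauge above 0.5 N) and ((x of bolt_1 in the frame of bin_red between -0.063 and 0.063 m and y of bolt_1 in the frame of bin_red between -0.056 and 0.056 m and z of bolt_1 in the frame of bin_red below 0.07 m and linear speed of bolt_1 below 0.03 m/s and contact force between bolt_1 and the fingers below 0.1 N) or (x of bolt_2 in the frame of bin_blue between -0.063 and 0.063 m and y of bolt_2 in the frame of bin_blue between -0.056 and 0.056 m and z of bolt_2 in the frame of bin_blue below 0.07 m and linear speed of bolt_2 below 0.03 m/s and contact force between bolt_2 and the fingers below 0.1 N))))), for 0.06 s.
4. two bolts lie released in the bins for their lengths ((((x of bolt_2 in the frame of bin_blue between -0.063 and 0.063 m and y of bolt_2 in the frame of bin_blue between -0.056 and 0.056 m and z of bolt_2 in the frame of bin_blue below 0.07 m and linear speed of bolt_2 below 0.03 m/s and contact force between bolt_2 and the fingers below 0.1 N) and (x of bolt_3 in the frame of bin_red between -0.063 and 0.063 m and y of bolt_3 in the frame of bin_red between -0.056 and 0.056 m and z of bolt_3 in the frame of bin_red below 0.07 m and linear speed of bolt_3 below 0.03 m/s and contact force between bolt_3 and the fingers below 0.1 N)) or ((x of bolt_1 in the frame of bin_red between -0.063 and 0.063 m and y of bolt_1 in the frame of bin_red between -0.056 and 0.056 m and z of bolt_1 in the frame of bin_red below 0.07 m and linear speed of bolt_1 below 0.03 m/s and contact force between bolt_1 and the fingers below 0.1 N) and (x of bolt_3 in the frame of bin_red between -0.063 and 0.063 m and y of bolt_3 in the frame of bin_red between -0.056 and 0.056 m and z of bolt_3 in the frame of bin_red below 0.07 m and linear speed of bolt_3 below 0.03 m/s and contact force between bolt_3 and the fingers below 0.1 N)) or ((x of bolt_1 in the frame of bin_red between -0.063 and 0.063 m and y of bolt_1 in the frame of bin_red between -0.056 and 0.056 m and z of bolt_1 in the frame of bin_red below 0.07 m and linear speed of bolt_1 below 0.03 m/s and contact force between bolt_1 and the fingers below 0.1 N) and (x of bolt_2 in the frame of bin_blue between -0.063 and 0.063 m and y of bolt_2 in the frame of bin_blue between -0.056 and 0.056 m and z of bolt_2 in the frame of bin_blue below 0.07 m and linear speed of bolt_2 below 0.03 m/s and contact force between bolt_2 and the fingers below 0.1 N)))), for 0.1 s.
5. the third bolt is lowered in the gauge slot until it stops, the other two being in their bins ((((z of bolt_1 in the frame of gauge_seat between 0.005 and 0.011 m and y of bolt_1 in the frame of gauge_seat between -0.004 and 0.004 m and x of bolt_1 in the frame of gauge_seat between -0.03 and 0.03 m and angle between bolt_1's own z axis and vertical below 0.2 rad and contact force between bolt_1 and gauge above 0.5 N) and (x of bolt_2 in the frame of bin_blue between -0.063 and 0.063 m and y of bolt_2 in the frame of bin_blue between -0.056 and 0.056 m and z of bolt_2 in the frame of bin_blue below 0.07 m and linear speed of bolt_2 below 0.03 m/s and contact force between bolt_2 and the fingers below 0.1 N) and (x of bolt_3 in the frame of bin_red between -0.063 and 0.063 m and y of bolt_3 in the frame of bin_red between -0.056 and 0.056 m and z of bolt_3 in the frame of bin_red below 0.07 m and linear speed of bolt_3 below 0.03 m/s and contact force between bolt_3 and the fingers below 0.1 N)) or ((z of bolt_2 in the frame of gauge_seat between -0.003 and 0.003 m and y of bolt_2 in the frame of gauge_seat between -0.004 and 0.004 m and x of bolt_2 in the frame of gauge_seat between -0.03 and 0.03 m and angle between bolt_2's own z axis and vertical below 0.2 rad and contact force between bolt_2 and gauge above 0.5 N) and (x of bolt_1 in the frame of bin_red between -0.063 and 0.063 m and y of bolt_1 in the frame of bin_red between -0.056 and 0.056 m and z of bolt_1 in the frame of bin_red below 0.07 m and linear speed of bolt_1 below 0.03 m/s and contact force between bolt_1 and the fingers below 0.1 N) and (x of bolt_3 in the frame of bin_red between -0.063 and 0.063 m and y of bolt_3 in the frame of bin_red between -0.056 and 0.056 m and z of bolt_3 in the frame of bin_red below 0.07 m and linear speed of bolt_3 below 0.03 m/s and contact force between bolt_3 and the fingers below 0.1 N)) or ((z of bolt_3 in the frame of gauge_seat between 0.005 and 0.011 m and y of bolt_3 in the frame of gauge_seat between -0.004 and 0.004 m and x of bolt_3 in the frame of gauge_seat between -0.03 and 0.03 m and angle between bolt_3's own z axis and vertical below 0.2 rad and contact force between bolt_3 and gauge above 0.5 N) and (x of bolt_1 in the frame of bin_red between -0.063 and 0.063 m and y of bolt_1 in the frame of bin_red between -0.056 and 0.056 m and z of bolt_1 in the frame of bin_red below 0.07 m and linear speed of bolt_1 below 0.03 m/s and contact force between bolt_1 and the fingers below 0.1 N) and (x of bolt_2 in the frame of bin_blue between -0.063 and 0.063 m and y of bolt_2 in the frame of bin_blue between -0.056 and 0.056 m and z of bolt_2 in the frame of bin_blue below 0.07 m and linear speed of bolt_2 below 0.03 m/s and contact force between bolt_2 and the fingers below 0.1 N)))), for 0.06 s.
At the end, for the whole second after the job is handed in: every long bolt rests released inside the red bin and every short bolt inside the blue bin: head underside within 63 x 56 mm of the bin's centre and less than 70 mm above the bench, speed under 0.03 m/s (x of bolt_1 in the frame of bin_red between -0.063 and 0.063 m and y of bolt_1 in the frame of bin_red between -0.056 and 0.056 m and z of each of bolt_1, bolt_3 in the frame of bin_red below 0.07 m and linear speed of each of bolt_1, bolt_2, bolt_3 below 0.03 m/s and contact force between each of bolt_1, bolt_2, bolt_3 and the fingers below 0.1 N and x of bolt_2 in the frame of bin_blue between -0.063 and 0.063 m and y of bolt_2 in the frame of bin_blue between -0.056 and 0.056 m and z of bolt_2 in the frame of bin_blue below 0.07 m and x of bolt_3 in the frame of bin_red between -0.063 and 0.063 m and y of bolt_3 in the frame of bin_red between -0.056 and 0.056 m); the robot touches nothing.
It fails at once if oil can moved more than 30 mm (distance of oil_can from where it was at the start of the episode above 0.03 m).
It fails at once if mug moved more than 30 mm (distance of mug from where it was at the start of the episode above 0.03 m).
It fails at once if screwdriver moved more than 30 mm (distance of screwdriver from where it was at the start of the episode above 0.03 m).
It also fails if it takes over 72 s, if anything falls off the work surface, if the arm or the gripper's body presses on something with over 40 N, if the wrist force passes 120 N, or if a joint passes its speed limit or range.

## Working session

There is one attempt and no reset: what is moved stays moved. The work goes in short steps, Python scripts to look and compute and a shell command to move; the robot and the scene stay as the last step left them, time stands still between calls to the robot, and variables do not carry over. Pictures are saved under pics/ and viewed, and the job is handed in when it is done.

```bash
mkdir -p pics; ls; python3 - <<'E'
from workcell import robot
import cv2
for n in ["scene","top","wrist"]:
    cv2.imwrite(f"pics/{n}0.png",robot.get_image(n))
    c=robot.calibration(n); print(n,{k:(v.round(4).tolist() if hasattr(v,'round') and hasattr(v,'tolist') else v) for k,v in c.items()})
print(robot.read_state())
E
```

```text
pics
scene {'mtx': [[378.6204, 0.0, 249.9082], [0.0, 378.6204, 187.1002], [0.0, 0.0, 1.0]], 'k1': -0.02360413632713448, 'world_to_cam': [[0.9581, 0.2861, 0.0121, -0.4136], [-0.2136, 0.686, 0.6956, 0.0475], [0.1907, -0.669, 0.7184, -1.4129], [0.0, 0.0, 0.0, 1.0]]}
top {'mtx': [[357.2213, 0.0, 261.7732], [0.0, 357.2213, 186.935], [0.0, 0.0, 1.0]], 'k1': -0.026170241620853876, 'world_to_cam': [[0.0307, -0.9995, 0.0003, -0.0948], [0.9961, 0.0306, 0.0826, -0.4217], [-0.0825, -0.0022, 0.9966, -1.0704], [0.0, 0.0, 0.0, 1.0]]}
wrist {'mtx': [[311.5439, 0.0, 256.5995], [0.0, 311.5439, 194.3322], [0.0, 0.0, 1.0]], 'k1': -0.023475685133254983, 'T_tool_cam': [[1.0, -0.0, 0.0011, -0.0003], [0.0003, -0.966, -0.2584, -0.0659], [0.0011, 0.2584, -0.966, -0.1408], [0.0, 0.0, 0.0, 1.0]]}
{'clock': 0.15, 'qpos': array([ 1.21240348e+00,  1.24372206e-01,  1.65134859e+00, -2.40704056e-05,
        1.36750862e+00, -8.25990236e-02]), 'joint_vel': array([-0.00249356, -0.00054469, -0.00323112, -0.00133995,  0.00157965,
        0.00073471]), 'joint_torque': array([ 3.49520560e-04, -4.24230087e+01, -3.66010809e+01, -5.63457377e-05,
        4.70340674e-03, -1.29489072e-05]), 'tcp_pos': array([0.17686974, 0.62498352, 0.23033139]), 'ee_rot': array([ 2.50499399e+00,  1.89445907e+00, -2.15115966e-03]), 'force': array([ 0.23088954, -0.25138939,  1.23656232]), 'torque': array([ 0.0093443 , -0.03026445,  0.00429466]), 'gripper_width': 0.0852222976893581}
```

View pics/scene0.png

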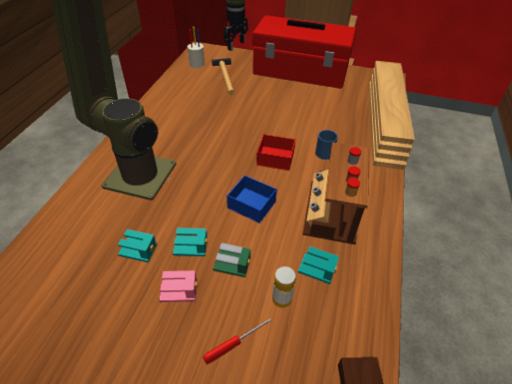

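View pics/top0.png

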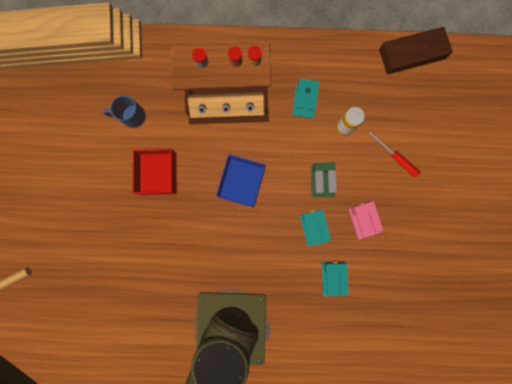

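View pics/wrist0.png

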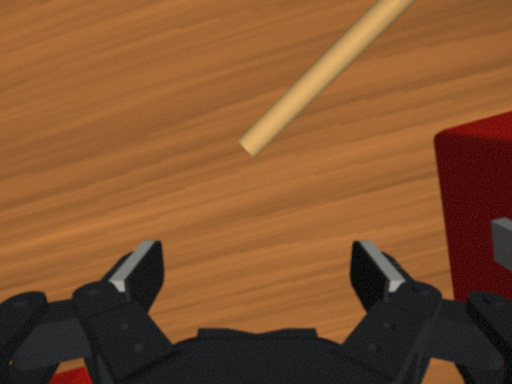

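```bash
cat > h.py <<'E'
from workcell import robot
import numpy as np, cv2
from scipy.spatial.transform import Rotation as R
def cam(name,state=None):
    c=robot.calibration(name); 
    if 'world_to_cam' in c: M=np.array(c['world_to_cam'])
    else:
        s=state or robot.read_state(); T=np.eye(4);T[:3,:3]=R.from_rotvec(s['ee_rot']).as_matrix();T[:3,3]=s['tcp_pos']
        M=np.linalg.inv(T@np.array(c['T_tool_cam']))
    return np.array(c['mtx']),c['k1'],M
def proj(p,C):
    K,k,M=C; p=np.atleast_2d(p); q=(M[:3,:3]@p.T).T+M[:3,3]; x=q[:,0]/-q[:,2]; y=-q[:,1]/-q[:,2]
    f=1+k*(x*x+y*y); return np.c_[K[0,0]*x*f+K[0,2],K[1,1]*y*f+K[1,2]]
def ray(uv,C):
    K,k,M=C; d=np.array([(uv[0]-K[0,2])/K[0,0],(uv[1]-K[1,2])/K[1,1]]); s=d.copy()
    for _ in range(20): s=d/(1+k*(s@s))
    v=M[:3,:3].T@np.array([s[0],-s[1],-1]); o=-M[:3,:3].T@M[:3,3]; return o,v
def atz(uv,C,z):
    o,v=ray(uv,C); return o+v*(z-o[2])/v[2]
def rel(p,Rt):  # target pose world -> row shift(cm), turn
    s=robot.read_state(); A=R.from_rotvec(s['ee_rot']); 
    return (A.inv().apply(np.array(p)-s['tcp_pos'])*100).round(2),(A.inv()*Rt).as_rotvec().round(3)
E
python3 - <<'E'
from h import *
im=cv2.imread('pics/top0.png')
C=cam('top')
print(-C[2][:3,:3].T@C[2][:3,3])
for n,u,z in [('b1',(201,108),.1),('b2',(226,108),.1),('b3',(250,107),.1),('gauge',(324,180),.058),('red',(154,172),.065),('blue',(242,181),.065),('can',(351,120),.1),('mug',(127,111),.05),('sd',(395,155),.01),('shelfL',(173,90),.18),('shelfR',(270,88),.18)]:
    print(n,atz(u,C,z).round(3))
a=cv2.resize(im[60:220,130:350],None,fx=3.6,fy=3.6,interpolation=cv2.INTER_CUBIC)
cv2.imwrite('pics/topcrop.png',a)
E
```

```text
[ 0.33464774 -0.08422537  1.10154629]
b1 [0.64  0.099 0.1  ]
b2 [0.642 0.028 0.1  ]
b3 [ 0.647 -0.041  0.1  ]
gauge [ 0.447 -0.264  0.058]
red [0.455 0.235 0.065]
blue [ 0.436 -0.024  0.065]
can [ 0.618 -0.332  0.1  ]
mug [0.639 0.332 0.05 ]
sd [ 0.537 -0.492  0.01 ]
shelfL [0.662 0.162 0.18 ]
shelfR [ 0.675 -0.096  0.18 ]
```

View pics/topcrop.png

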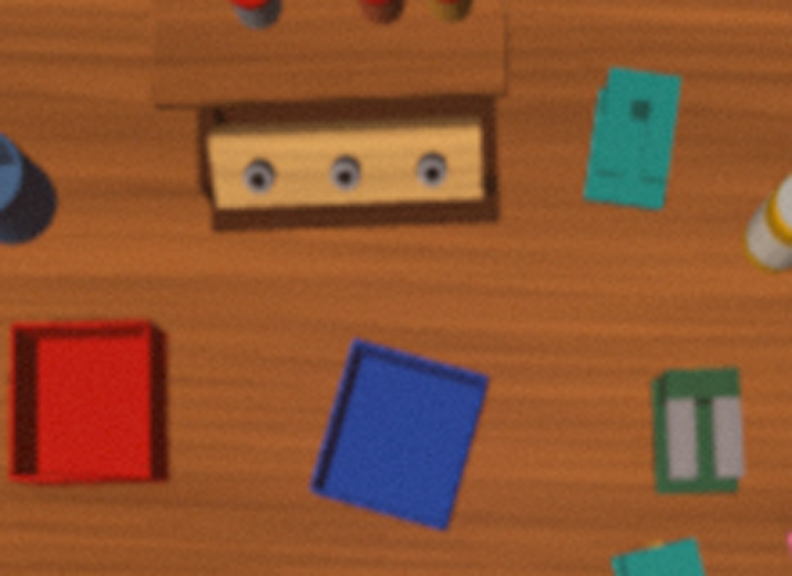

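```bash
cat >> h.py <<'E'
def Rfrom(xa,za):
    za=np.array(za,float)/np.linalg.norm(za); xa=np.array(xa,float); xa-=za*(xa@za); xa/=np.linalg.norm(xa)
    return R.from_matrix(np.c_[xa,np.cross(za,xa),za])
def rackR(yaw): 
    c,s=np.cos(yaw),np.sin(yaw); a=np.deg2rad(35)
    return Rfrom([-s,c,0],[c*np.sin(a),s*np.sin(a),-np.cos(a)])
def out(R_): return -R_.as_matrix()[:,2]
E
python3 - <<'E'
from h import *
C=cam('top')
for u in [(130+258/3.6,60+176/3.6),(130+345/3.6,60+173/3.6),(130+432/3.6,60+169/3.6)]: print(atz(u,C,.093).round(4))
Rt=rackR(.05); b=atz((130+345/3.6,60+173/3.6),C,.093)
p=b+out(Rt)*.15; print(p,*rel(p,Rt))
E
```

```text
[0.6391 0.0986 0.093 ]
[0.6436 0.0289 0.093 ]
[ 0.649  -0.0409  0.093 ]
[0.55769602 0.02455221 0.21587281] [-47.4   52.99   1.52] [-0.606  0.101 -0.315]
```

```bash
python3 -m jog '5 -47.4 53 1.5 -0.606 0.101 -0.315;5 -47.4 53 1.5 -0.606 0.101 -0.315;5 -47.4 53 1.5 -0.606 0.101 -0.315;5 -47.4 53 1.5 -0.606 0.101 -0.315;5 -47.4 53 1.5 -0.606 0.101 -0.315;5 -47.4 53 1.5 -0.606 0.101 -0.315;5 -47.4 53 1.5 -0.606 0.101 -0.315;5 -47.4 53 1.5 -0.606 0.101 -0.315' 60
cat > tgt.py <<'E'
from h import *
Rt=rackR(.05); print(*rel([.5577,.0246,.2159],Rt))
E
python3 tgt.py
```

```text
clock: 0.82
tcp_pos: [0.3547, 0.3424, 0.2228]
ee_rot: [1.828, 1.927, 0.608]
force: [1.6, 0.3, 1.1]
gripper_width: 0.0498
[-32.8   14.83  11.23] [ 0.    -0.002  0.002]
```

```bash
python3 -m jog '5 -32.8 14.8 11.2 0 0 0;5 -32.8 14.8 11.2 0 0 0;5 -32.8 14.8 11.2 0 0 0;5 -32.8 14.8 11.2 0 0 0;5 -32.8 14.8 11.2 0 0 0;5 -32.8 14.8 11.2 0 0 0;5 -32.8 14.8 11.2 0 0 0;5 -32.8 14.8 11.2 0 0 0'
python3 tgt.py
```

```text
clock: 1.48
tcp_pos: [0.5343, 0.0601, 0.2182]
ee_rot: [1.831, 1.922, 0.61]
force: [0.4, 1.3, 1.5]
gripper_width: 0.0499
[-3.66  1.64  1.43] [ 0.002 -0.001 -0.002]
```

```bash
python3 -m jog '5 -3.7 1.6 1.4 0 0 0;5 -3.7 1.6 1.4 0 0 0;5 -3.7 1.6 1.4 0 0 0;5 -3.7 1.6 1.4 0 0 0'
python3 - <<'E'
from h import *
s=robot.read_state(); im=robot.get_image('wrist'); cv2.imwrite('pics/w1.png',im)
np.save('w1.npy',np.r_[s['tcp_pos'],s['ee_rot']])
print(s['tcp_pos'],s['ee_rot'],s['qpos'])
for b in robot.recognise('bolt_1','wrist'): print(b)
# predicted head tops
C=cam('wrist',s)
print(proj([[.6391,.0986,.093],[.6436,.0289,.093],[.649,-.0409,.093]],C))
E
```

```text
clock: 1.82
tcp_pos: [0.5564, 0.0263, 0.2149]
ee_rot: [1.833, 1.924, 0.608]
force: [0.3, 0.1, 0.6]
gripper_width: 0.0499
[0.5564015  0.02632065 0.21485796] [1.83275931 1.92370705 0.60763828] [-0.08912698 -0.42735471  2.25072958  0.12268593  0.71643975 -1.77591711]
{'extent': [172.5, 166.0, 26.9, 29.4], 'conf': 0.87}
{'extent': [244.2, 168.0, 24.5, 24.6], 'conf': 0.7}
{'extent': [315.7, 168.4, 26.4, 25.2], 'conf': 0.61}
[[327.74470835 184.19127715]
 [254.94946088 184.97573895]
 [182.58087492 186.3946726 ]]
```

View pics/w1.png

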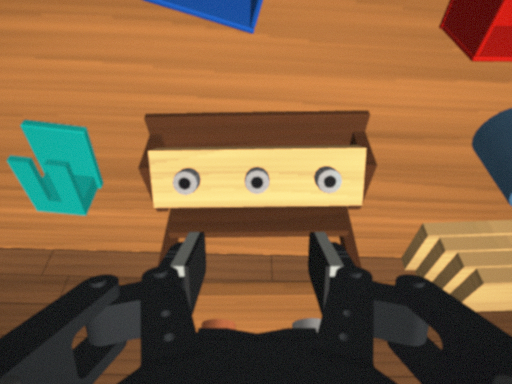

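```bash
cat >> h.py <<'E'
from scipy.optimize import least_squares
def fitrack(uv,C,x0=(.655,.03,.05),ys=(.07,0,-.07)):
    # uv: head top centres
    def pts(q):
        c,s=np.cos(q[2]),np.sin(q[2]); o=.022*np.array([-.574,0,.819])
        return np.array([[q[0]+c*o[0]-s*y, q[1]+s*o[0]+c*y, .075+o[2]] for y in ys])
    r=least_squares(lambda q:(proj(pts(q),C)-uv).ravel(),x0); return r.x,r.fun.round(2),pts(r.x)
E
python3 - <<'E'
from h import *
im=cv2.imread('pics/w1.png')
a=cv2.resize(im[140:220,140:375],None,fx=3.4,fy=3.4,interpolation=cv2.INTER_CUBIC); cv2.imwrite('pics/w1c.png',a)
v=np.load('w1.npy'); s={'tcp_pos':v[:3],'ee_rot':v[3:]}
hsv=cv2.cvtColor(im,cv2.COLOR_BGR2HSV)
m=((hsv[...,1]<70)&(hsv[...,2]>60)).astype(np.uint8); m[:150]=0;m[212:]=0;m[:,:155]=0;m[:,360:]=0
n,l,st,ce=cv2.connectedComponentsWithStats(m)
for i in range(1,n):
    if st[i,4]>80:
        print(st[i],ce[i])
        cnt=cv2.findContours((l==i).astype(np.uint8),0,1)[0][0]; print(cv2.fitEllipse(cnt),cv2.minEnclosingCircle(cnt))
E
```

```text
[315 167  27  26 466] [327.83905579 179.28969957]
((328.0757141113281, 179.54844665527344), (23.560083389282227, 27.049829483032227), 127.36388397216797) ((328.1052551269531, 179.1052703857422), 13.748636245727539)
[173 169  27  26 468] [186.16666667 181.0534188 ]
((185.8827667236328, 181.3153533935547), (23.764034271240234, 26.820737838745117), 53.51567077636719) ((186.1311492919922, 180.93443298339844), 13.74622631072998)
[245 168  24  26 425] [256.72470588 180.28470588]
((256.6898498535156, 180.53305053710938), (23.24431037902832, 25.246463775634766), 177.83726501464844) ((256.625, 180.5), 12.802077293395996)
```

View pics/w1c.png

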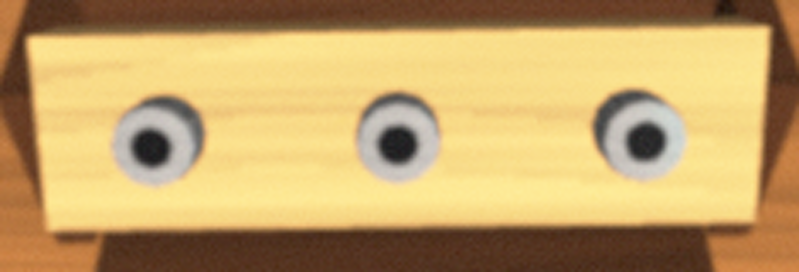

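```bash
python3 - <<'E'
from h import *
v=np.load('w1.npy'); s={'tcp_pos':v[:3],'ee_rot':v[3:]}
uv=np.array([[330,181.8],[256.8,182.6],[184.4,183.5]])-0.35
print(fitrack(uv,cam('wrist',s)))
C=cam('top')
uvt=np.array([[130+258/3.6,60+176/3.6],[130+345/3.6,60+173/3.6],[130+432/3.6,60+169/3.6]])-.35
print(fitrack(uvt,C))
E
```

```text
(array([0.6524214 , 0.03110472, 0.06593807]), array([ 0.59,  0.07,  0.12,  0.14, -0.71,  0.14]), array([[ 0.63520852,  0.10012054,  0.093018  ],
       [ 0.63982084,  0.03027266,  0.093018  ],
       [ 0.64443316, -0.03957523,  0.093018  ]]))
(array([0.65751465, 0.03082082, 0.07077456]), array([-0.02,  0.05, -0.  , -0.1 ,  0.03,  0.05]), array([[ 0.63996818,  0.09975258,  0.093018  ],
       [ 0.64491826,  0.02992782,  0.093018  ],
       [ 0.64986835, -0.03989693,  0.093018  ]]))
```

```bash
python3 - <<'E'
from h import *
Rt=rackR(.067); p=np.array([.6365,.1,.093])+.045*out(Rt); print(p,*rel(p,Rt))
E
```

```text
[0.61074697 0.09827196 0.12986184] [ 6.75 -0.15 10.34] [ 0.     0.007 -0.013]
```

```bash
python3 -m jog '3.8 6.7 -0.1 3 0 0.007 -0.013;3.8 6.7 -0.1 6 0 0.007 -0.013;3.8 6.7 -0.1 10.3 0 0.007 -0.013;3.8 6.7 -0.1 10.3 0 0.007 -0.013;3.8 6.7 -0.1 10.3 0 0.007 -0.013;3.8 6.7 -0.1 10.3 0 0.007 -0.013'
python3 - <<'E'
from h import *
s=robot.read_state(); im=robot.get_image('wrist'); cv2.imwrite('pics/w2.png',im)
np.save('w2.npy',np.r_[s['tcp_pos'],s['ee_rot']])
print(s['tcp_pos'],s['qpos'])
C=cam('wrist',s)
print(proj([[.6365,.1,.093]],C))
cv2.imwrite('pics/w2c.png',cv2.resize(im[150:270,160:350],None,fx=4,fy=4,interpolation=cv2.INTER_CUBIC))
E
```

```text
clock: 2.42
tcp_pos: [0.6109, 0.0983, 0.1302]
ee_rot: [1.815, 1.942, 0.612]
force: [0.2, 0.3, -0.2]
gripper_width: 0.0378
[0.61089322 0.09828259 0.13015017] [ 0.07473852 -0.154146    2.19275914 -0.00925816  0.49274391 -1.55682682]
[[256.89332654 219.82277359]]
```

View pics/w2.png

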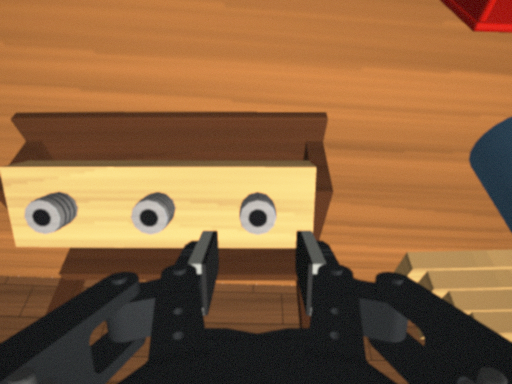

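View pics/w2c.png

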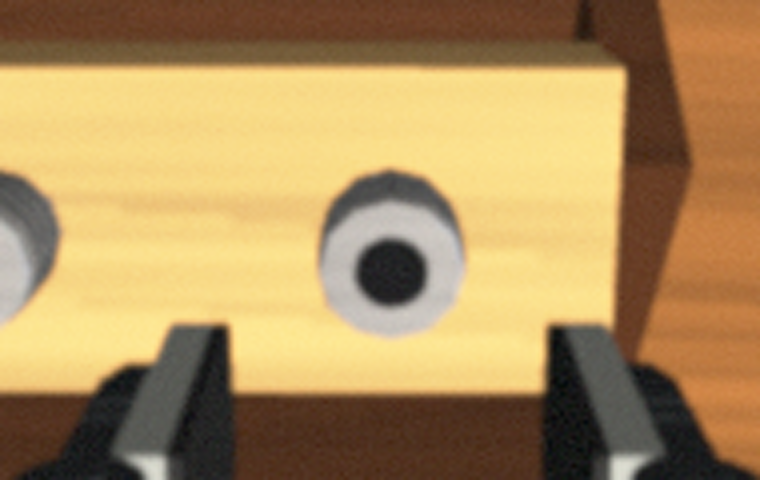

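```bash
python3 - <<'E'
from h import *
def st(n):
    v=np.load(n); return {'tcp_pos':v[:3],'ee_rot':v[3:]}
def dots(f,roi):
    im=cv2.imread(f); g=cv2.cvtColor(im,cv2.COLOR_BGR2GRAY); o=[]
    for (u,v) in roi:
        p=cv2.resize(g[v-9:v+10,u-9:u+10],None,fx=8,fy=8,interpolation=cv2.INTER_CUBIC)
        m=(p<85).astype(np.uint8); n,l,s,c=cv2.connectedComponentsWithStats(m)
        i=l[76,76]; o.append([(c[i][0]+.5)/8-.5+u-9,(c[i][1]+.5)/8-.5+v-9]); print(o[-1],s[i,4]/64)
    return np.array(o)
d1=dots('pics/w1.png',[(330,182),(257,182),(184,183)])
d2=dots('pics/w2.png',[(258,217),(151,217),(44,215)])
C1,C2=cam('wrist',st('w1.npy')),cam('wrist',st('w2.npy'))
def pts(q):
    c,s=np.cos(q[2]),np.sin(q[2]);o=.022*np.array([-.574,0,.819])
    return np.array([[q[0]+c*o[0]-s*y, q[1]+s*o[0]+c*y, q[3]+o[2]] for y in (.07,0,-.07)])
for sel in ([1],[2],[1,2]):
    f=lambda q:np.r_[tuple((proj(pts(q),C)-d).ravel() for C,d in ((C1,d1),(C2,d2)) if (1 if C is C1 else 2) in sel)]
    r=least_squares(f,[.655,.03,.05,.075]); print(sel,r.x.round(4),r.fun.round(2))
E
```

```text
[np.float64(329.4673969559463), np.float64(181.22195830969937)] 82.640625
[np.float64(256.5441299110452), np.float64(182.10211267605635)] 84.3125
[np.float64(183.96644467213116), np.float64(183.04368479880776)] 83.875
[np.float64(257.3725274623321), np.float64(217.6661703035701)] 210.515625
[np.float64(148.68717228092476), np.float64(217.4538561611186)] 196.671875
[np.float64(41.51138916115331), np.float64(217.1147441395083)] 191.296875
[1] [0.6544 0.0312 0.0666 0.0729] [ 0.02 -0.   -0.04  0.01  0.02 -0.01]
[2] [0.6545 0.0314 0.0666 0.0728] [ 0.07  0.03 -0.13  0.    0.07 -0.03]
[1, 2] [0.6546 0.0313 0.0664 0.0727] [ 0.07  0.04  0.09  0.04  0.21  0.01 -0.09  0.02 -0.21 -0.02  0.06 -0.07]
```

```bash
cat > rk.py <<'E'
from h import *
import sys
RR=rackR(.0665); RX,RY,RZ=.655,.0313,.0743
def mouth(i):
    y=(.07,0,-.07)[i]; c,s=np.cos(.0665),np.sin(.0665); return np.array([RX-s*y,RY+c*y,RZ])
if __name__=='__main__':
    i=int(sys.argv[1]); h=float(sys.argv[2])/1000
    p=mouth(i)+h*out(RR); print(p.round(4),*rel(p,RR))
E
python3 rk.py 0 25;python3 rk.py 0 6
```

```text
[0.636  0.1002 0.0948] [ 0.08 -0.14  4.45] [0.002 0.    0.   ]
[0.6469 0.1009 0.0792] [ 0.08 -0.14  6.35] [0.002 0.    0.   ]
```

```bash
python3 -m jog '3.8 0.1 -0.1 0 0 0 0;3.8 0.1 -0.1 2 0 0 0;3.8 0.1 -0.1 4 0 0 0;3.8 0.1 -0.1 5.5 0 0 0;3.8 0.1 -0.1 6.2 0 0 0;3.8 0.1 -0.1 6.2 0 0 0;3.8 0.1 -0.1 6.2 0 0 0'
python3 rk.py 0 0
python3 - <<'E'
from h import *
s=robot.read_state(); print(s['force'],s['clock'])
im=robot.get_image('wrist'); cv2.imwrite('pics/w3c.png',cv2.resize(im[190:310,160:350],None,fx=4,fy=4,interpolation=cv2.INTER_CUBIC))
E
```

```text
clock: 3.05
tcp_pos: [0.6467, 0.0997, 0.0809]
ee_rot: [1.816, 1.937, 0.613]
force: [0.7, 0.6, -0.1]
gripper_width: 0.0379
[0.6503 0.1011 0.0743] [ 0.13 -0.07  0.76] [ 0.003  0.001 -0.002]
[ 0.74296219  0.57529296 -0.08206384] 3.05
```

View pics/w3c.png

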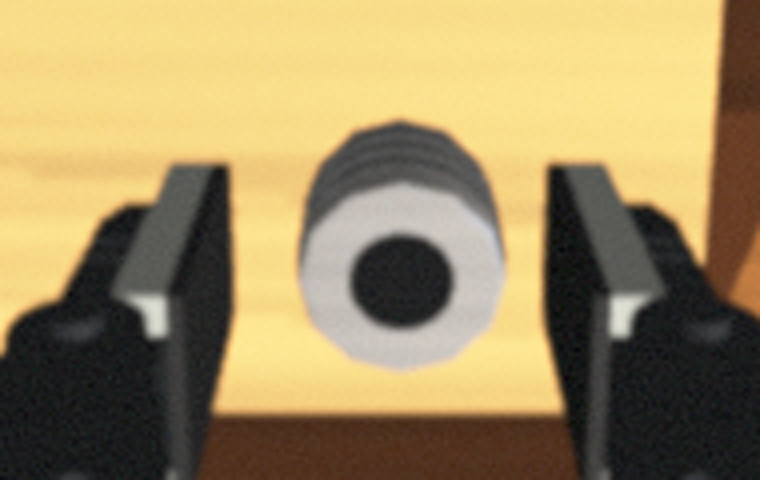

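```bash
python3 -m jog '3.8 0.15 -0.1 0.2 0.003 0 -0.002;3.8 0.15 -0.1 0.3 0.003 0 -0.002;3.8 0.15 -0.1 0.3 0.003 0 -0.002' | sed -n '2p;4p'; python3 rk.py 0 0
python3 -m jog '3.8 0 0 0.1 0 0 0;3.8 0 0 0.1 0 0 0'| sed -n '2p;4p'; python3 rk.py 0 0
python3 -m jog '3.8 0 0 0.1 0 0 0;3.8 0 0 0.1 0 0 0'| sed -n '2p;4p'; python3 rk.py 0 0
```

```text
tcp_pos: [0.6473, 0.1014, 0.0771]
force: [0.0, 0.1, -0.5]
[0.6503 0.1011 0.0743] [-0.05  0.09  0.4 ] [-0.001  0.001  0.001]
tcp_pos: [0.6477, 0.1013, 0.0757]
force: [0.5, 0.1, -0.2]
[0.6503 0.1011 0.0743] [-0.04  0.13  0.26] [-0.002  0.001  0.001]
tcp_pos: [0.6483, 0.1013, 0.0746]
force: [-0.0, -0.5, -0.7]
[0.6503 0.1011 0.0743] [-0.03  0.15  0.14] [-0.002  0.001  0.001]
```

```bash
python3 -m jog '3.8 0 0.1 0.1 0 0 0;3.8 0 0.1 0.1 0 0 0' | sed -n '2p;4p'; python3 rk.py 0 0
python3 -m jog '3.8 0 0 0.1 0 0 0;3.8 0 0 0.1 0 0 0'| sed -n '2p;4p'; python3 rk.py 0 0
python3 -m jog '3.8 0 0 0.1 0 0 0;3.8 0 0 0.1 0 0 0'| sed -n '2p;4p'; python3 rk.py 0 0
```

```text
tcp_pos: [0.6499, 0.1014, 0.0745]
force: [0.4, 0.1, 0.3]
[0.6503 0.1011 0.0743] [-0.03  0.02  0.04] [-0.002  0.001  0.001]
tcp_pos: [0.6503, 0.1015, 0.0736]
force: [-0.0, -0.7, -0.0]
[0.6503 0.1011 0.0743] [-0.03  0.04 -0.06] [-0.002  0.001  0.001]
tcp_pos: [0.6508, 0.1015, 0.0731]
force: [-3.0, -0.3, 2.6]
[0.6503 0.1011 0.0743] [-0.04  0.03 -0.13] [-0.002  0.001  0.001]
```

```bash
python3 -m jog '3.8 0 0 -0.6 0 0 0;3.8 0 0 -0.6 0 0 0;2 0 0 -0.6 0 0 0;2 0 0 -0.6 0 0 0;2 0 0 -0.6 0 0 0;2 0 0 -0.6 0 0 0;2 0 0 -0.6 0 0 0' 60; python3 rk.py 0 0
python3 - <<'E'
from h import *
im=robot.get_image('wrist'); cv2.imwrite('pics/w4c.png',cv2.resize(im[190:310,160:350],None,fx=4,fy=4,interpolation=cv2.INTER_CUBIC))
E
```

```text
clock: 4.77
tcp_pos: [0.6474, 0.1013, 0.0785]
ee_rot: [1.816, 1.942, 0.609]
force: [-6.5, -0.0, 6.9]
gripper_width: 0.0216
[0.6503 0.1011 0.0743] [-0.03 -0.    0.51] [-0.002  0.001  0.001]
```

View pics/w4c.png

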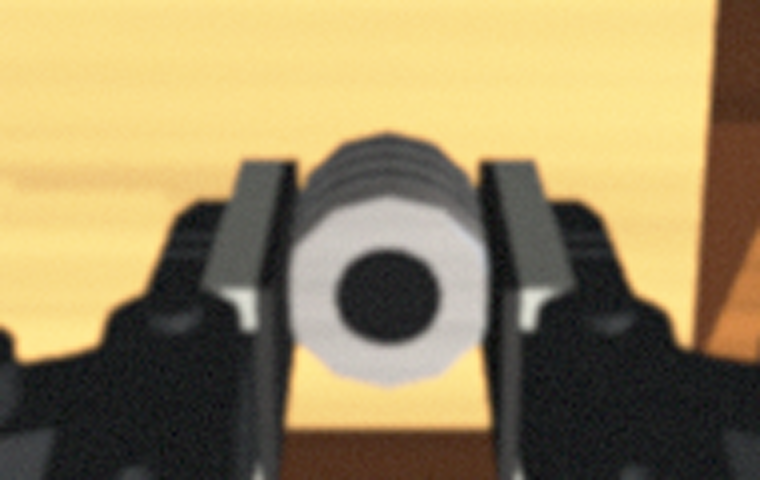

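```bash
python3 -m jog '2 0 0 -0.5 0 0 0;2 0 0 -1.5 0 0 0;2 0 0 -3 0 0 0;2 0 0 -4.5 0 0 0;2 0 0 -6 0 0 0;2 0 0 -8 0 0 0;2 0 0 -10 0 0 0;2 0 0 -10 0 0 0'
python3 - <<'E'
from h import *
s=robot.read_state(); im=robot.get_image('wrist'); cv2.imwrite('pics/w5.png',im)
cv2.imwrite('pics/s5.png',robot.get_image('scene'))
print(s['qpos'])
E
```

```text
clock: 5.48
tcp_pos: [0.5906, 0.0978, 0.1633]
ee_rot: [1.814, 1.939, 0.613]
force: [1.2, -0.9, -0.1]
gripper_width: 0.0213
[ 0.07808678 -0.25231409  2.21386236 -0.01452312  0.56668675 -1.54979993]
```

View pics/w5.png

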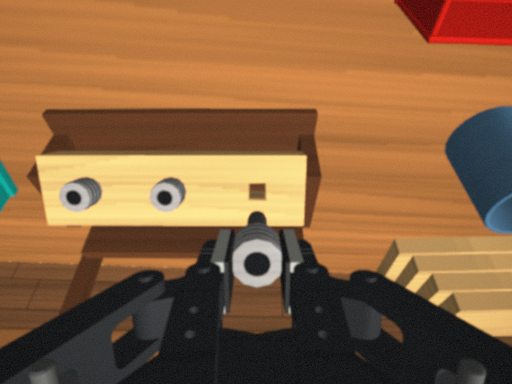

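View pics/s5.png

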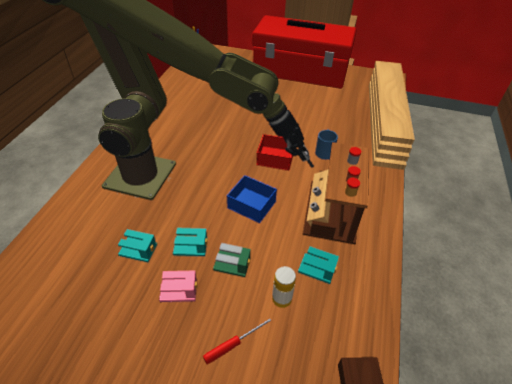

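```bash
cat > gg.py <<'E'
from h import *
import sys
def downR(yaw): return Rfrom([-np.sin(yaw),np.cos(yaw),0],[0,0,-1])
if __name__=='__main__':
    x,y,z,yaw=map(float,sys.argv[1:5]); print(*rel([x,y,z],downR(yaw)))
E
python3 gg.py .42 -.268 .2 0
```

```text
[-35.37 -13.67 -14.34] [ 0.609 -0.019  0.065]
```

```bash
python3 -m jog '2 0 -2 -3 0 0 0;2 -5 -5 -6 0.1 0 0;2 -35.4 -13.7 -14.3 0.609 -0.019 0.065;2 -35.4 -13.7 -14.3 0.609 -0.019 0.065;2 -35.4 -13.7 -14.3 0.609 -0.019 0.065;2 -35.4 -13.7 -14.3 0.609 -0.019 0.065;2 -35.4 -13.7 -14.3 0.609 -0.019 0.065;2 -35.4 -13.7 -14.3 0.609 -0.019 0.065'
python3 gg.py .42 -.268 .2 0
```

```text
clock: 6.25
tcp_pos: [0.4524, -0.1763, 0.1916]
ee_rot: [-2.219, -2.219, 0.002]
force: [1.3, -0.5, -0.7]
gripper_width: 0.0213
[-9.17 -3.25 -0.84] [-0.003 -0.001  0.   ]
```

```bash
python3 -m jog '2 -9.2 -3.3 -0.8 0 0 0;2 -9.2 -3.3 -0.8 0 0 0;2 -9.2 -3.3 -0.8 0 0 0;2 -9.2 -3.3 -0.8 0 0 0;2 -9.2 -3.3 -0.8 0 0 0'
python3 - <<'E'
from h import *
s=robot.read_state(); im=robot.get_image('wrist'); cv2.imwrite('pics/w6.png',im)
np.save('w6.npy',np.r_[s['tcp_pos'],s['ee_rot']]); print(s['qpos'])
E
```

```text
clock: 6.67
tcp_pos: [0.4186, -0.2668, 0.1996]
ee_rot: [-2.223, -2.216, 0.0]
force: [0.1, 0.6, -2.4]
gripper_width: 0.022
[-6.75641312e-01 -1.99602163e-01  2.01820690e+00  1.11385820e-04
  1.32582274e+00 -2.24359310e+00]
```

View pics/w6.png

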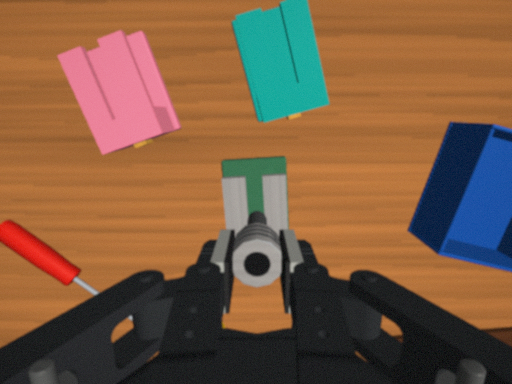

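```bash
python3 -m jog '2 0 4 0 0 0 0;2 0 6 0 0 0 0;2 0 6 0 0 0 0;2 0 6 0 0 0 0'
python3 - <<'E'
from h import *
s=robot.read_state(); im=robot.get_image('wrist'); cv2.imwrite('pics/w7.png',im)
np.save('w7.npy',np.r_[s['tcp_pos'],s['ee_rot']])
cv2.imwrite('pics/w7c.png',cv2.resize(im[70:230,190:330],None,fx=4,fy=4,interpolation=cv2.INTER_CUBIC)[:600])
E
```

```text
clock: 7.05
tcp_pos: [0.48, -0.2645, 0.2002]
ee_rot: [-2.217, -2.223, 0.001]
force: [-0.3, -0.6, -1.9]
gripper_width: 0.0214
```

View pics/w7c.png

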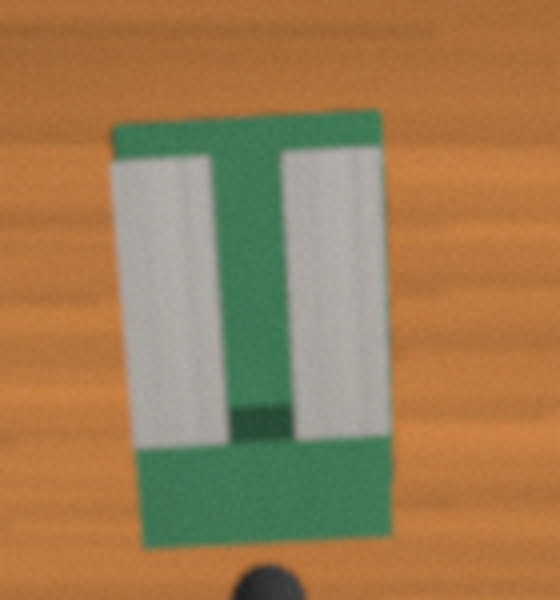

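```bash
python3 - <<'E'
from h import *
v=np.load('w7.npy'); s={'tcp_pos':v[:3],'ee_rot':v[3:]}; C=cam('wrist',s)
P=[atz((190+(a-1.5)/4,70+(b-1.5)/4),C,.058) for a,b in [(211,156),(282,150),(228,443),(294,438)]]
for p in P: print(p.round(4))
f=(P[0]+P[1])/2; b=(P[2]+P[3])/2; d=b-f; print('len',np.linalg.norm(d),'w',np.linalg.norm(P[0]-P[1]),np.linalg.norm(P[2]-P[3]),'yaw',np.arctan2(d[1],d[0]))
n=d/np.linalg.norm(d); print('seat',f+n*.030,'mid',(f+b)/2)
# outer edges yaw
for q in [((112,160),(134,448)),((380,148),(390,436))]:
    a,b=[atz((190+(x-1.5)/4,70+(y-1.5)/4),C,.058) for x,y in q]; e=b-a; print(np.arctan2(e[1],e[0]),a,b)
E
```

```text
[ 0.4115 -0.2775  0.058 ]
[ 0.4102 -0.2619  0.058 ]
[ 0.4759 -0.2741  0.058 ]
[ 0.4747 -0.2588  0.058 ]
len 0.06450711467914645 w 0.015623931873924485 0.015366321330223741 yaw 0.050585916140741774
seat [ 0.44082765 -0.26815437  0.058     ] mid [ 0.44307833 -0.26804042  0.058     ]
0.05052656966893667 [ 0.41240526 -0.29920857  0.058     ] [ 0.47714802 -0.29593455  0.058     ]
0.06094376265003069 [ 0.40971679 -0.24041938  0.058     ] [ 0.47414075 -0.23648827  0.058     ]
```

```bash
python3 gg.py .443 -.268 .125 .053
```

```text
[-0.33 -3.62  7.53] [-0.002 -0.001 -0.051]
```

```bash
python3 -m jog '2 -0.3 -3.6 1 0 0 -0.051;2 -0.3 -3.6 4 0 0 -0.051;2 -0.3 -3.6 7 0 0 -0.051;2 -0.3 -3.6 7.5 0 0 -0.051;2 -0.3 -3.6 7.5 0 0 -0.051;2 -0.3 -3.6 7.5 0 0 -0.051'
python3 - <<'E'
from h import *
im=robot.get_image('wrist'); cv2.imwrite('pics/w8c.png',cv2.resize(im[150:300,180:340],None,fx=4,fy=4,interpolation=cv2.INTER_CUBIC))
E
python3 gg.py .443 -.268 .125 .053
```

```text
clock: 7.6
tcp_pos: [0.4432, -0.2691, 0.1269]
ee_rot: [2.164, 2.277, -0.001]
force: [0.2, 0.6, -0.9]
gripper_width: 0.0214
[ 0.18 -0.09  0.31] [ 0.002  0.002 -0.002]
```

View pics/w8c.png

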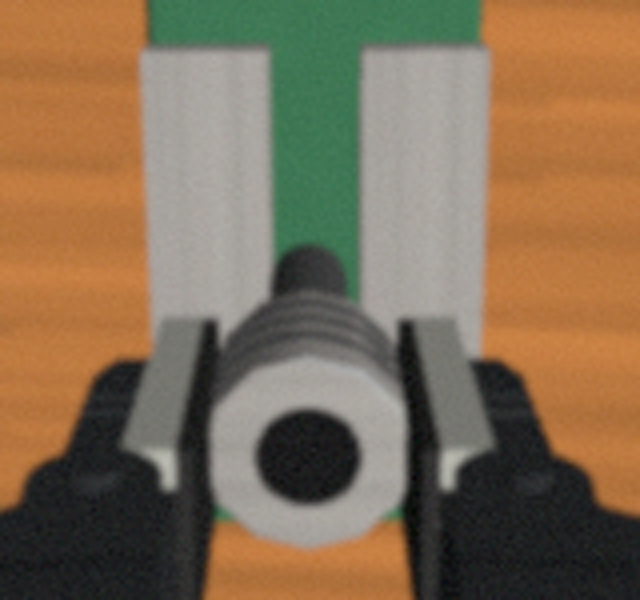

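```bash
python3 -m jog '2 0.13 -0.1 0.5 0 0 0;2 0.13 -0.1 2 0 0 0;2 0.13 -0.1 4 0 0 0;2 0.13 -0.1 5.2 0 0 0;2 0.13 -0.1 5.2 0 0 0;2 0.13 -0.1 5.2 0 0 0'
python3 gg.py .443 -.268 .06 .053
```

```text
clock: 8.15
tcp_pos: [0.4418, -0.2679, 0.0741]
ee_rot: [-2.164, -2.276, 0.001]
force: [0.9, -0.5, -0.4]
gripper_width: 0.0217
[-0.02  0.12  1.41] [-0.001 -0.    -0.002]
```

```bash
for i in 1; do :; done; python3 -m jog '2 0 0 0.2 0 0 0;2 0 0 0.3 0 0 0;2 0 0 0.3 0 0 0' | sed -n '2p;4,5p'
python3 -m jog '2 0 0 0.2 0 0 0;2 0 0 0.2 0 0 0;2 0 0 0.2 0 0 0' | sed -n '2p;4,5p'
```

```text
tcp_pos: [0.4424, -0.2684, 0.0721]
force: [-0.7, -0.0, -1.7]
gripper_width: 0.0216
tcp_pos: [0.442, -0.268, 0.0694]
force: [0.3, 0.7, -2.1]
gripper_width: 0.0212
```

```bash
python3 -m jog '2 0 0 0.1 0 0 0;2 0 0 0.1 0 0 0' | sed -n '2p;4,5p'
python3 -m jog '2 0 0 0.1 0 0 0;2 0 0 0.1 0 0 0' | sed -n '2p;4,5p'
python3 -m jog '2 0 0 0.1 0 0 0;2 0 0 0.1 0 0 0' | sed -n '2p;4,5p'
```

```text
tcp_pos: [0.4419, -0.2679, 0.0681]
force: [-0.0, 0.6, -1.9]
gripper_width: 0.0215
tcp_pos: [0.4418, -0.2679, 0.0671]
force: [0.3, 0.5, -2.4]
gripper_width: 0.0214
tcp_pos: [0.4418, -0.2679, 0.0661]
force: [0.8, -1.1, -1.6]
gripper_width: 0.0218
```

```bash
for s in 1; do :; done
python3 -m jog '2 0 0 0.1 0 0 0;2 0 0 0.1 0 0 0' | sed -n '2p;4,5p'
python3 -m jog '2 0 0 0.1 0 0 0;2 0 0 0.1 0 0 0' | sed -n '2p;4,5p'
python3 -m jog '2 0 0 0.1 0 0 0;2 0 0 0.1 0 0 0' | sed -n '2p;4,5p'
python3 - <<'E'
from h import *
im=robot.get_image('scene'); cv2.imwrite('pics/s9c.png',cv2.resize(im[200:300,180:300],None,fx=5,fy=5,interpolation=cv2.INTER_CUBIC))
im=robot.get_image('wrist'); cv2.imwrite('pics/w9c.png',cv2.resize(im[150:300,180:340],None,fx=4,fy=4,interpolation=cv2.INTER_CUBIC))
E
```

```text
tcp_pos: [0.4418, -0.2679, 0.065]
force: [0.4, -0.3, -1.6]
gripper_width: 0.0216
tcp_pos: [0.4419, -0.2679, 0.0641]
force: [-0.1, 0.3, -1.2]
gripper_width: 0.0214
tcp_pos: [0.442, -0.268, 0.0633]
force: [0.4, -0.1, -2.0]
gripper_width: 0.0216
```

View pics/s9c.png

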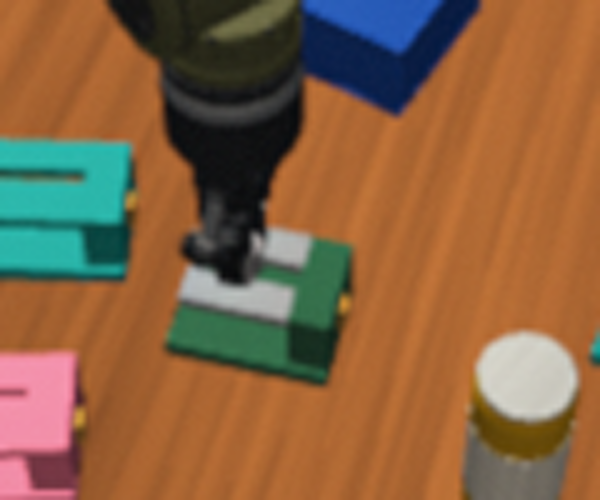

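View pics/w9c.png

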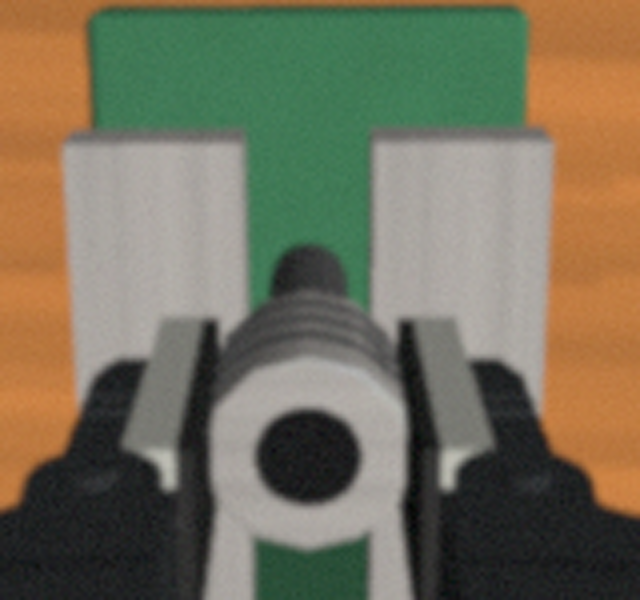

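```bash

python3 -m jog '2 0 0 0.1 0 0 0;2 0 0 0.1 0 0 0' | sed -n '2p;4,5p'
python3 -m jog '2 0 0 0.1 0 0 0;2 0 0 0.1 0 0 0' | sed -n '2p;4,5p'
```

```text
tcp_pos: [0.4421, -0.268, 0.0632]
force: [-1.6, 1.9, 5.3]
gripper_width: 0.0218
tcp_pos: [0.4421, -0.2681, 0.0631]
force: [-4.1, 3.6, 10.4]
gripper_width: 0.0215
```

```bash
python3 - <<'E'
from h import *
print(robot.read_state()['force'])
im=robot.get_image('wrist'); cv2.imwrite('pics/w10c.png',cv2.resize(im[150:300,180:340],None,fx=4,fy=4,interpolation=cv2.INTER_CUBIC))
im=robot.get_image('scene'); cv2.imwrite('pics/s10c.png',cv2.resize(im[225:275,205:255],None,fx=10,fy=10,interpolation=cv2.INTER_CUBIC))
E
```

```text
[-4.06454862  3.58922484 10.3602352 ]
```

View pics/w10c.png

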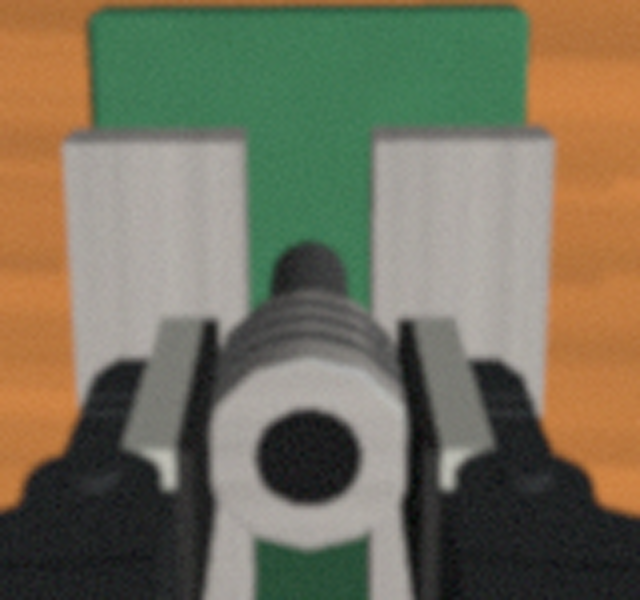

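View pics/s10c.png

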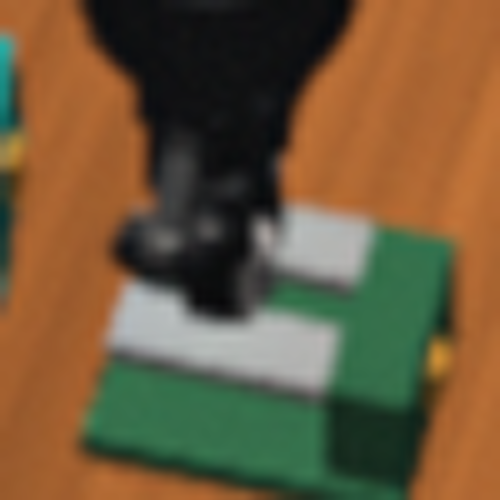

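```bash
python3 - <<'E'
from h import *
c=robot.calibration('wrist'); M=np.linalg.inv(np.array(c['T_tool_cam'])); C=(np.array(c['mtx']),c['k1'],M)
for a in (0.0025,0.0045,.0065):
  for y0 in (-.002,0,.002):
    t=proj([[0,y0,a-.022]],C)[0]
    print(a,y0,'dot',t.round(1),[ (L,round(proj([[0,y0-.006,a+L-.006]],C)[0][1],1),round(proj([[0,y0-.005,a+L-.002]],C)[0][1],1)) for L in (.042,.054)], 'rimtop',proj([[0,y0-.012,a-.022]],C)[0][1].round(1),'rimbot',proj([[0,y0-.012,a]],C)[0][1].round(1))
E
```

```text
0.0025 -0.002 dot [257.  265.4] [(0.042, np.float64(210.5), np.float64(210.1)), (0.054, np.float64(204.8), np.float64(204.5))] rimtop 239.5 rimbot 221.6
0.0025 0 dot [257.  269.6] [(0.042, np.float64(213.7), np.float64(213.2)), (0.054, np.float64(207.7), np.float64(207.4))] rimtop 243.9 rimbot 225.4
0.0025 0.002 dot [257.  273.8] [(0.042, np.float64(216.8), np.float64(216.2)), (0.054, np.float64(210.7), np.float64(210.3))] rimtop 248.3 rimbot 229.3
0.0045 -0.002 dot [257.  263.3] [(0.042, np.float64(209.5), np.float64(209.1)), (0.054, np.float64(203.9), np.float64(203.6))] rimtop 237.7 rimbot 220.2
0.0045 0 dot [257.  267.4] [(0.042, np.float64(212.6), np.float64(212.2)), (0.054, np.float64(206.8), np.float64(206.5))] rimtop 242.0 rimbot 224.0
0.0045 0.002 dot [257.  271.5] [(0.042, np.float64(215.7), np.float64(215.2)), (0.054, np.float64(209.8), np.float64(209.4))] rimtop 246.3 rimbot 227.8
0.0065 -0.002 dot [257.  261.1] [(0.042, np.float64(208.5), np.float64(208.1)), (0.054, np.float64(203.0), np.float64(202.7))] rimtop 235.9 rimbot 218.8
0.0065 0 dot [257.  265.2] [(0.042, np.float64(211.6), np.float64(211.2)), (0.054, np.float64(205.9), np.float64(205.6))] rimtop 240.1 rimbot 222.6
0.0065 0.002 dot [257.  269.3] [(0.042, np.float64(214.7), np.float64(214.2)), (0.054, np.float64(208.8), np.float64(208.4))] rimtop 244.4 rimbot 226.4
```

```bash
python3 - <<'E'
from h import *
C=cam('top')
for n,q in (('blue',[(357,341),(488,378),(447,530),(313,490)]),('red',[(11,322),(152,320),(166,478),(11,480)])):
    P=np.array([atz((130+(a-1.3)/3.6,60+(b-1.3)/3.6),C,.065) for a,b in q]); print(n,P[:,:2].round(3).tolist(),P.mean(0).round(3))
E
python3 gg.py .44 -.03 .16 0.053
```

```text
blue [[0.513, 0.018], [0.486, -0.09], [0.362, -0.061], [0.391, 0.049]] [ 0.438 -0.021  0.065]
red [[0.521, 0.302], [0.526, 0.186], [0.397, 0.168], [0.391, 0.294]] [0.459 0.237 0.065]
[23.79  0.98 -9.68] [-0.001 -0.    -0.002]
```

```bash
python3 -m jog '2 0 0 -3 0 0 0;2 0 0 -6.5 0 0 0;2 2 0 -9.5 0 0 0;2 24.7 1 -9.7 0 0 0;2 24.7 1 -9.7 0 0 0;2 24.7 1 -9.7 0 0 0;2 24.7 1 -9.7 0 0 0;2 24.7 1 -9.7 0 0 0'
python3 gg.py .438 -.021 .062 0.053
```

```text
clock: 10.85
tcp_pos: [0.4391, -0.038, 0.1582]
ee_rot: [2.165, 2.276, 0.0]
force: [1.1, 0.0, -1.4]
gripper_width: 0.0213
[ 1.71 -0.03  9.62] [ 0.     0.    -0.003]
```

```bash
python3 -m jog '2 1.7 0 2 0 0 0;2 1.7 0 5 0 0 0;2 1.7 0 8 0 0 0;2 1.7 0 9.6 0 0 0;2 1.7 0 9.6 0 0 0;4.5 1.7 0 9.6 0 0 0;4.5 1.7 0 9.6 0 0 0;4.5 1.7 0 9.6 0 0 0'
python3 -m jog '4.5 0 0 -2 0 0 0;4.5 0 0 -5 0 0 0;4.5 0 0 -9 0 0 0;4.5 0 0 -12 0 0 0;4.5 0 0 -12 0 0 0'
python3 - <<'E'
from h import *
im=robot.get_image('wrist'); cv2.imwrite('pics/w11.png',im)
E
python3 rk.py 1 70
```

```text
clock: 11.52
tcp_pos: [0.4406, -0.0232, 0.0644]
ee_rot: [2.163, 2.274, 0.003]
force: [0.1, 0.5, -0.1]
gripper_width: 0.0453
clock: 11.93
tcp_pos: [0.4439, -0.0237, 0.1922]
ee_rot: [2.155, 2.266, 0.014]
force: [0.4, -0.4, 1.0]
gripper_width: 0.0452
[0.6149 0.0286 0.1316] [ 4.35 17.43  5.91] [-0.599  0.008 -0.015]
```

View pics/w11.png

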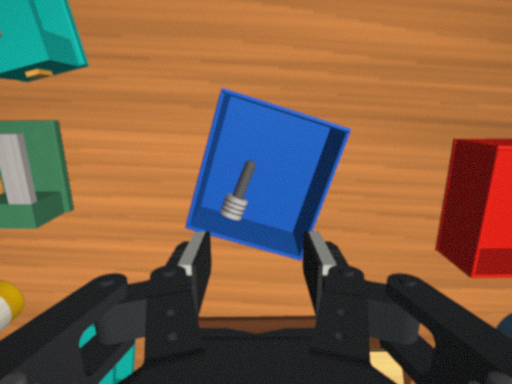

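```bash
cat > gr.py <<'E'
from h import *
import sys
from rk import RR
i=int(sys.argv[1]); h=float(sys.argv[2])/1000
p=np.array([.6474,.1013,.0785])+.07*i*np.array([np.sin(.0665),-np.cos(.0665),0])+h*out(RR); print(p.round(4),*rel(p,RR))
E
python3 gr.py 1 65
```

```text
[0.6149 0.029  0.1317] [ 4.39 17.42  5.9 ] [-0.599  0.008 -0.015]
```

```bash
python3 -m jog '3.8 4.4 17.4 2 -0.6 0.008 -0.015;3.8 4.4 17.4 2 -0.6 0.008 -0.015;3.8 4.4 17.4 2 -0.6 0.008 -0.015;3.8 4.4 17.4 4 -0.6 0.008 -0.015;3.8 4.4 17.4 5.9 -0.6 0.008 -0.015;3.8 4.4 17.4 5.9 -0.6 0.008 -0.015;3.8 4.4 17.4 5.9 -0.6 0.008 -0.015;3.8 4.4 17.4 5.9 -0.6 0.008 -0.015'
python3 gr.py 1 65;python3 gr.py 1 0
python3 - <<'E'
from h import *
im=robot.get_image('wrist'); cv2.imwrite('pics/w12.png',im)
E
```

```text
clock: 12.65
tcp_pos: [0.6104, 0.0298, 0.1238]
ee_rot: [1.825, 1.949, 0.605]
force: [0.9, -0.8, 1.6]
gripper_width: 0.038
[0.6149 0.029  0.1317] [-0.11  0.81 -0.41] [-0.012 -0.003 -0.002]
[0.6521 0.0315 0.0785] [-0.12  0.89  6.09] [-0.012 -0.003 -0.002]
```

View pics/w12.png

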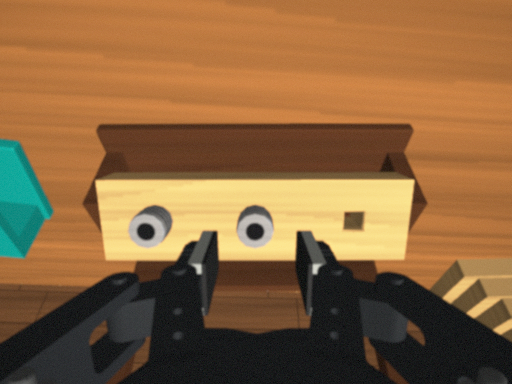

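```bash
python3 -m jog '3.8 -0.1 0.8 -0.4 -0.012 -0.003 -0.002;3.8 -0.1 0.8 -0.4 -0.012 -0.003 -0.002;3.8 -0.1 0.85 1 -0.012 -0.003 -0.002;3.8 -0.1 0.85 2.5 -0.012 -0.003 -0.002;3.8 -0.1 0.85 4 -0.012 -0.003 -0.002;3.8 -0.1 0.85 5 -0.012 -0.003 -0.002;3.8 -0.1 0.85 5 -0.012 -0.003 -0.002;3.8 -0.1 0.85 5 -0.012 -0.003 -0.002'
python3 gr.py 1 0
python3 - <<'E'
from h import *
im=robot.get_image('wrist'); cv2.imwrite('pics/w13c.png',cv2.resize(im[190:310,160:350],None,fx=4,fy=4,interpolation=cv2.INTER_CUBIC))
E
```

```text
clock: 13.37
tcp_pos: [0.6461, 0.0313, 0.0875]
ee_rot: [1.814, 1.94, 0.613]
force: [-1.5, -0.1, -0.3]
gripper_width: 0.0382
[0.6521 0.0315 0.0785] [-0.03 -0.03  1.08] [0.002 0.    0.001]
```

View pics/w13c.png

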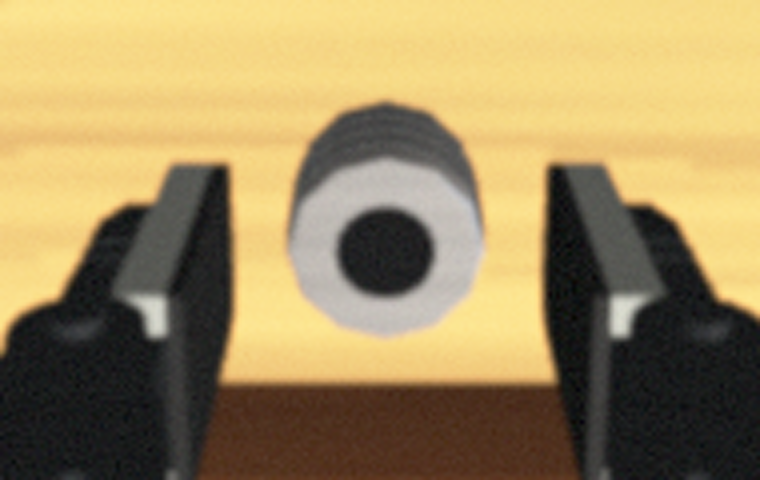

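Head centred between the pads (crop 386,252). Down the last 11 mm and grip.

```bash
python3 -m jog '3.8 0 0 0.6 0 0 0;3.8 0 0 1.05 0 0 0;3.8 0 0 1.05 0 0 0;3.8 0 0 1.05 0 0 0'; python3 gr.py 1 0
```

```text
clock: 13.75
tcp_pos: [0.6514, 0.0319, 0.0778]
ee_rot: [1.815, 1.941, 0.612]
force: [0.1, 0.6, -0.4]
gripper_width: 0.0375
[0.6521 0.0315 0.0785] [-0.05  0.09 -0.03] [0.    0.    0.001]
```

```bash
python3 -m jog '2 0 0 0 0 0 0;2 0 0 0 0 0 0;2 0 0 0 0 0 0;2 0 0 0 0 0 0;2 0 0 0 0 0 0' 60; python3 gr.py 1 0
python3 -m jog '2 0 0 -0.5 0 0 0;2 0 0 -1.5 0 0 0;2 0 0 -3 0 0 0;2 0 0 -4.5 0 0 0;2 0 0 -6 0 0 0;2 0 0 -8 0 0 0;2 0 -2 -11 0 0 0;2 0 -3 -13 0 0 0'
python3 gg.py .443 -.268 .2 .053
```

```text
clock: 14.17
tcp_pos: [0.6514, 0.0319, 0.0783]
ee_rot: [1.815, 1.941, 0.612]
force: [-5.1, -0.5, 4.7]
gripper_width: 0.0213
[0.6521 0.0315 0.0785] [-0.05  0.06  0.02] [0.001 0.    0.001]
clock: 14.83
tcp_pos: [0.5507, 0.0254, 0.1671]
ee_rot: [1.816, 1.942, 0.611]
force: [-0.5, 0.3, -1.7]
gripper_width: 0.0215
[-28.55  -8.54  -9.97] [ 0.61  -0.004  0.014]
```

```bash
python3 -m jog '2 -10 -8.5 -9.9 0.61 -0.004 0.014;2 -28.5 -8.5 -9.9 0.61 -0.004 0.014;2 -28.5 -8.5 -9.9 0.61 -0.004 0.014;2 -28.5 -8.5 -9.9 0.61 -0.004 0.014;2 -28.5 -8.5 -9.9 0.61 -0.004 0.014;2 -28.5 -8.5 -9.9 0.61 -0.004 0.014;2 -28.5 -8.5 -9.9 0.61 -0.004 0.014;2 -28.5 -8.5 -9.9 0.61 -0.004 0.014'
python3 gg.py .443 -.268 .135 .053
```

```text
clock: 15.5
tcp_pos: [0.4445, -0.2705, 0.1996]
ee_rot: [2.163, 2.276, 0.0]
force: [0.5, -0.2, -0.9]
gripper_width: 0.0213
[ 0.27 -0.15  6.46] [ 0.001  0.001 -0.002]
```

```bash
python3 -m jog '2 0.2 -0.15 2 0 0 -0.002;2 0.2 -0.15 5 0 0 -0.002;2 0.2 -0.15 6.5 0 0 -0.002;2 0.2 -0.15 6.5 0 0 -0.002;2 0.2 -0.15 6.5 0 0 -0.002'
python3 - <<'E'
from h import *
im=robot.get_image('wrist'); cv2.imwrite('pics/w14c.png',cv2.resize(im[150:300,180:340],None,fx=4,fy=4,interpolation=cv2.INTER_CUBIC))
E
python3 gg.py .443 -.268 .08 .053
```

```text
clock: 15.92
tcp_pos: [0.4432, -0.2651, 0.1335]
ee_rot: [-2.159, -2.28, -0.001]
force: [0.4, -0.2, -1.0]
gripper_width: 0.0215
[-0.23 -0.14  5.51] [0.002 0.001 0.002]
```

View pics/w14c.png

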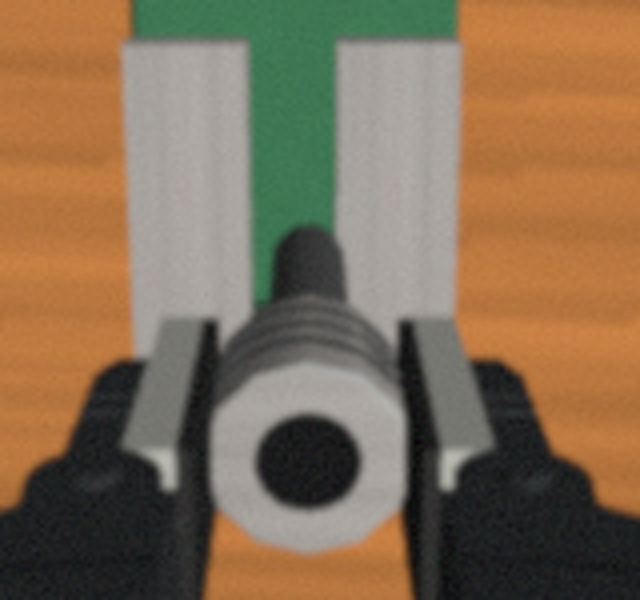

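```bash
python3 -m jog '2 -0.24 -0.1 0 0 0 0;2 -0.24 -0.1 1 0 0 0;2 -0.24 -0.1 3 0 0 0;2 -0.24 -0.1 5 0 0 0;2 -0.24 -0.1 5.5 0 0 0;2 -0.24 -0.1 5.5 0 0 0;2 -0.24 -0.1 5.5 0 0 0'
python3 gg.py .443 -.268 .071 .053
```

```text
clock: 16.55
tcp_pos: [0.4435, -0.2682, 0.08]
ee_rot: [2.159, 2.28, 0.002]
force: [-1.1, 0.2, -0.4]
gripper_width: 0.0217
[ 0.02 -0.05  0.9 ] [0.002 0.001 0.002]
```

```bash

python3 -m jog '2 0 0 0.3 0 0 0;2 0 0 0.6 0 0 0;2 0 0 0.6 0 0 0' | sed -n '2p;4,5p'
python3 -m jog '2 0 0 0.1 0 0 0;2 0 0 0.1 0 0 0' | sed -n '2p;4,5p'
python3 -m jog '2 0 0 0.1 0 0 0;2 0 0 0.1 0 0 0' | sed -n '2p;4,5p'
```

```text
tcp_pos: [0.4434, -0.2682, 0.0738]
force: [-0.0, -0.3, -2.0]
gripper_width: 0.0217
tcp_pos: [0.4433, -0.2681, 0.0727]
force: [-0.2, 0.5, -1.2]
gripper_width: 0.0218
tcp_pos: [0.4432, -0.268, 0.0715]
force: [0.0, -0.1, -1.5]
gripper_width: 0.0217
```

```bash

python3 -m jog '2 0 0 0.1 0 0 0;2 0 0 0.1 0 0 0' | sed -n '2p;4,5p'
python3 -m jog '2 0 0 0.1 0 0 0;2 0 0 0.1 0 0 0' | sed -n '2p;4,5p'
```

```text
tcp_pos: [0.4435, -0.2681, 0.071]
force: [0.3, 1.1, 1.5]
gripper_width: 0.0216
tcp_pos: [0.4439, -0.2682, 0.0708]
force: [-0.7, 2.0, 4.7]
gripper_width: 0.0214
```

```bash

python3 -m jog '2 0 0 0.05 0 0 0;2 0 0 0.05 0 0 0;2 0 0 0.05 0 0 0' | sed -n '2p;4,5p'
python3 gg.py .457 .22 .18 .053
```

```text
tcp_pos: [0.4441, -0.2683, 0.0708]
force: [-1.9, 2.5, 7.7]
gripper_width: 0.0217
[ 48.68   3.98 -10.94] [0.003 0.001 0.001]
```

```bash
python3 -m jog '2 0 0 -3 0 0 0;2 0 0 -7 0 0 0;2 3 0 -10.5 0 0 0;2 48.7 4 -10.9 0 0 0;2 48.7 4 -10.9 0 0 0;2 48.7 4 -10.9 0 0 0;2 48.7 4 -10.9 0 0 0;2 48.7 4 -10.9 0 0 0'
python3 gg.py .457 .235 .18 .053
```

```text
clock: 18.38
tcp_pos: [0.4478, -0.031, 0.1739]
ee_rot: [2.16, 2.279, 0.002]
force: [1.0, -0.6, -1.5]
gripper_width: 0.0218
[26.52  2.35 -0.61] [0.002 0.    0.001]
```

```bash
python3 -m jog '2 26.5 2.3 -0.6 0 0 0;2 26.5 2.3 -0.6 0 0 0;2 26.5 2.3 -0.6 0 0 0;2 26.5 2.3 -0.6 0 0 0;2 26.5 2.3 -0.6 0 0 0;2 26.5 2.3 -0.6 0 0 0;2 26.5 2.3 -0.6 0 0 0;2 26.5 2.3 -0.6 0 0 0'
python3 - <<'E'
from h import *
s=robot.read_state(); C=cam('wrist',s)
im=robot.get_image('wrist'); cv2.imwrite('pics/w15.png',im)
E
python3 gg.py .457 .235 .075 .053
```

```text
clock: 19.05
tcp_pos: [0.4563, 0.2363, 0.1798]
ee_rot: [2.154, 2.286, 0.002]
force: [1.1, -1.4, -1.3]
gripper_width: 0.0214
[ 0.05  0.06 10.46] [0.001 0.001 0.005]
```

View pics/w15.png

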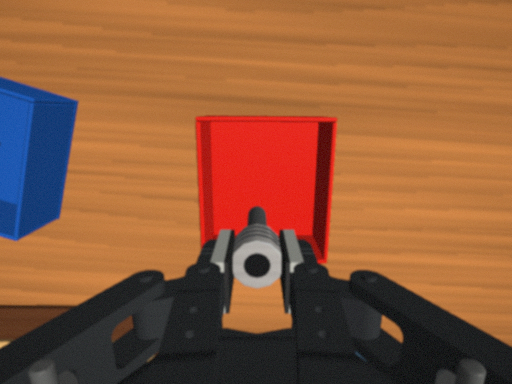

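```bash
python3 -m jog '2 0.8 0 3 0 0 0;2 0.8 0 6 0 0 0;2 0.8 0 9 0 0 0;2 0.8 0 10.4 0 0 0;2 0.8 0 10.4 0 0 0;4.5 0.8 0 10.4 0 0 0;4.5 0.8 0 10.4 0 0 0;4.5 0.8 0 10.4 0 0 0'
python3 -m jog '4.5 0 0 -2 0 0 0;4.5 0 0 -5 0 0 0;4.5 0 0 -9 0 0 0;4.5 0 0 -12 0 0 0;4.5 0 0 -12 0 0 0'
python3 - <<'E'
from h import *
im=robot.get_image('wrist'); cv2.imwrite('pics/w16.png',im)
E
python3 gr.py 2 65
```

```text
clock: 19.77
tcp_pos: [0.4583, 0.2413, 0.0784]
ee_rot: [2.159, 2.278, 0.008]
force: [0.9, -0.4, 0.7]
gripper_width: 0.0448
clock: 20.18
tcp_pos: [0.461, 0.2429, 0.2067]
ee_rot: [2.154, 2.275, 0.027]
force: [1.2, -0.5, 1.2]
gripper_width: 0.0448
[ 0.6195 -0.0409  0.1317] [-29.18  14.32   7.24] [-0.597 -0.    -0.013]
```

View pics/w16.png

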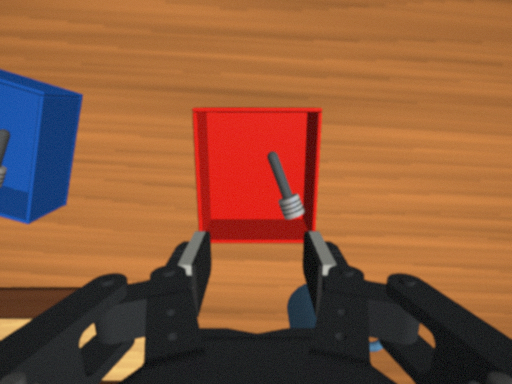

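```bash
python3 -m jog '3.8 -29.2 10 2 -0.3 0 0;3.8 -29.2 10 2 -0.6 0 -0.013;3.8 -29.2 10 2 -0.6 0 -0.013;3.8 -29.2 10 2 -0.6 0 -0.013;3.8 -29.2 10 2 -0.6 0 -0.013;3.8 -29.2 10 2 -0.6 0 -0.013;3.8 -29.2 10 2 -0.6 0 -0.013;3.8 -29.2 10 2 -0.6 0 -0.013'
python3 gr.py 2 65
```

```text
clock: 20.9
tcp_pos: [0.5724, -0.0493, 0.1763]
ee_rot: [1.821, 1.942, 0.599]
force: [-0.0, 0.4, 0.5]
gripper_width: 0.0379
[ 0.6195 -0.0409  0.1317] [0.57 1.39 6.36] [-0.008  0.007 -0.   ]
```

```bash
python3 -m jog '3.8 0.6 1.4 3 -0.008 0.007 0;3.8 0.6 1.4 6.4 -0.008 0.007 0;3.8 0.6 1.4 6.4 -0.008 0.007 0;3.8 0.6 1.4 6.4 -0.008 0.007 0;3.8 0.6 1.4 6.4 -0.008 0.007 0'
python3 gr.py 2 10
```

```text
clock: 21.32
tcp_pos: [0.6192, -0.036, 0.1316]
ee_rot: [1.814, 1.947, 0.614]
force: [0.1, 0.4, 1.0]
gripper_width: 0.0382
[ 0.651  -0.0388  0.0867] [-0.51  0.01  5.48] [-0.001 -0.004  0.003]
```

```bash
python3 -m jog '3.8 -0.4 0 0 0 -0.004 0.003;3.8 -0.4 0 0.5 0 -0.004 0.003;3.8 -0.4 0 2 0 -0.004 0.003;3.8 -0.4 0 4 0 -0.004 0.003;3.8 -0.4 0 5.4 0 -0.004 0.003;3.8 -0.4 0 5.4 0 -0.004 0.003;3.8 -0.4 0 5.4 0 -0.004 0.003'
python3 gr.py 2 0
python3 - <<'E'
from h import *
im=robot.get_image('wrist'); cv2.imwrite('pics/w17c.png',cv2.resize(im[190:310,160:350],None,fx=4,fy=4,interpolation=cv2.INTER_CUBIC))
E
```

```text
clock: 21.9
tcp_pos: [0.6504, -0.0376, 0.0875]
ee_rot: [1.817, 1.942, 0.611]
force: [1.2, -0.3, 0.8]
gripper_width: 0.0378
[ 0.6567 -0.0384  0.0785] [-0.12 -0.    1.09] [-0.001 -0.    -0.   ]
```

View pics/w17c.png

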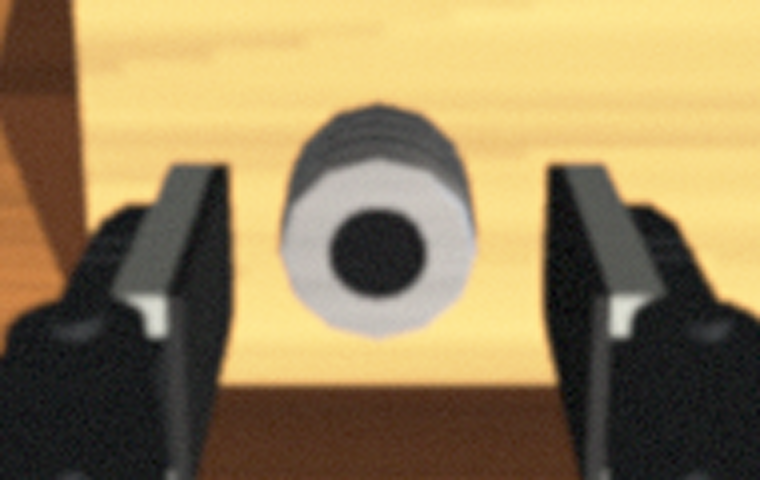

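Head at crop (378,253), about 1 mm left of centre (386): shift x −0.1, go down, grip.

```bash
python3 -m jog '3.8 -0.1 0 0.5 0 0 0;3.8 -0.1 0 1.05 0 0 0;3.8 -0.1 0 1.05 0 0 0;3.8 -0.1 0 1.05 0 0 0'; python3 gr.py 2 0
```

```text
clock: 22.28
tcp_pos: [0.6565, -0.0384, 0.0784]
ee_rot: [1.818, 1.942, 0.611]
force: [-1.0, -0.0, 0.1]
gripper_width: 0.0383
[ 0.6567 -0.0384  0.0785] [-0.    0.03  0.  ] [-0.001  0.    -0.001]
```

```bash
python3 -m jog '2 0 0 0 0 0 0;2 0 0 0 0 0 0;2 0 0 0 0 0 0;2 0 0 0 0 0 0;2 0 0 0 0 0 0' 60
python3 -m jog '2 0 0 -0.5 0 0 0;2 0 0 -1.5 0 0 0;2 0 0 -3 0 0 0;2 0 0 -4.5 0 0 0;2 0 0 -6 0 0 0;2 0 0 -8 0 0 0;2 0 -2 -11 0 0 0;2 0 -3 -13 0 0 0'
python3 gg.py .443 -.268 .2 .053
```

```text
clock: 22.7
tcp_pos: [0.6564, -0.0384, 0.0788]
ee_rot: [1.817, 1.942, 0.611]
force: [-5.4, -1.7, 4.7]
gripper_width: 0.0214
clock: 23.37
tcp_pos: [0.5559, -0.0446, 0.1679]
ee_rot: [1.818, 1.943, 0.61]
force: [0.1, -0.1, -0.9]
gripper_width: 0.0216
[-21.53  -8.63  -9.93] [ 0.608 -0.005  0.013]
```

```bash
python3 -m jog '2 -10 -8.6 -9.9 0.608 -0.005 0.013;2 -21.5 -8.6 -9.9 0.608 -0.005 0.013;2 -21.5 -8.6 -9.9 0.608 -0.005 0.013;2 -21.5 -8.6 -9.9 0.608 -0.005 0.013;2 -21.5 -8.6 -9.9 0.608 -0.005 0.013;2 -21.5 -8.6 -9.9 0.608 -0.005 0.013;2 -21.5 -8.6 -9.9 0.608 -0.005 0.013;2 -21.5 -8.6 -9.9 0.608 -0.005 0.013'
python3 gg.py .443 -.268 .135 .053
```

```text
clock: 24.03
tcp_pos: [0.4443, -0.2698, 0.1998]
ee_rot: [2.166, 2.273, 0.001]
force: [0.9, 0.2, -1.6]
gripper_width: 0.0214
[ 0.19 -0.14  6.48] [ 0.002  0.001 -0.005]
```

```bash
python3 -m jog '2 0 -0.1 2 0 0 0;2 0 -0.1 5 0 0 0;2 0 -0.1 6.5 0 0 0;2 0 -0.1 6.5 0 0 0;2 0 -0.1 6.5 0 0 0'
python3 - <<'E'
from h import *
im=robot.get_image('wrist'); cv2.imwrite('pics/w18c.png',cv2.resize(im[150:300,180:340],None,fx=4,fy=4,interpolation=cv2.INTER_CUBIC))
E
python3 gg.py .443 -.268 .08 .053
```

```text
clock: 24.45
tcp_pos: [0.4436, -0.2662, 0.1335]
ee_rot: [-2.16, -2.279, -0.001]
force: [0.2, 0.0, -1.1]
gripper_width: 0.0214
[-0.08 -0.17  5.52] [0.002 0.001 0.   ]
```

View pics/w18c.png

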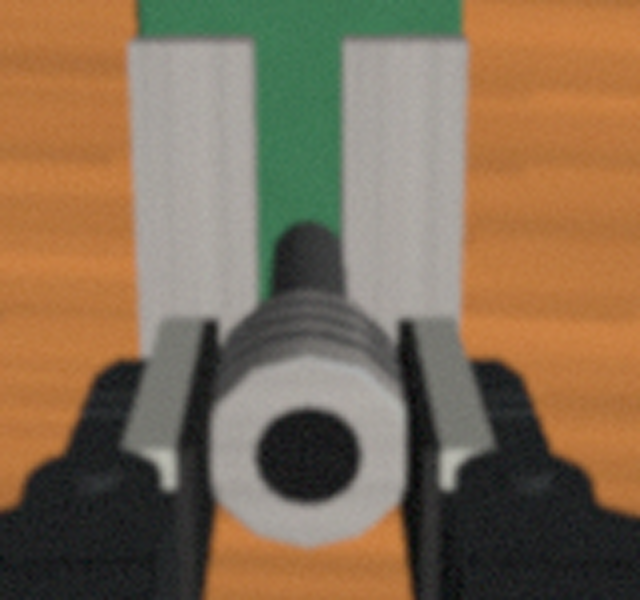

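```bash
python3 -m jog '2 -0.13 -0.1 0 0 0 0;2 -0.13 -0.1 1 0 0 0;2 -0.13 -0.1 3 0 0 0;2 -0.13 -0.1 5 0 0 0;2 -0.13 -0.1 5.6 0 0 0;2 -0.13 -0.1 5.6 0 0 0;2 -0.13 -0.1 5.6 0 0 0'
python3 gg.py .443 -.268 .071 .053
```

```text
clock: 25.08
tcp_pos: [0.4433, -0.2694, 0.0789]
ee_rot: [2.161, 2.278, 0.001]
force: [-0.2, -0.3, -1.1]
gripper_width: 0.0219
[ 0.15 -0.03  0.79] [ 0.002  0.001 -0.001]
```

```bash

python3 -m jog '2 0.1 0 0.3 0 0 0;2 0.1 0 0.5 0 0 0;2 0.1 0 0.5 0 0 0' | sed -n '2p;4,5p'
python3 -m jog '2 0 0 0.1 0 0 0;2 0 0 0.1 0 0 0' | sed -n '2p;4,5p'
python3 -m jog '2 0 0 0.1 0 0 0;2 0 0 0.1 0 0 0' | sed -n '2p;4,5p'
python3 -m jog '2 0 0 0.1 0 0 0;2 0 0 0.1 0 0 0' | sed -n '2p;4,5p'
```

```text
tcp_pos: [0.4434, -0.2685, 0.0741]
force: [0.2, 0.2, -1.9]
gripper_width: 0.0211
tcp_pos: [0.4433, -0.2684, 0.0729]
force: [0.4, -0.2, -1.4]
gripper_width: 0.0218
tcp_pos: [0.4432, -0.2683, 0.0717]
force: [-0.1, 0.9, -1.7]
gripper_width: 0.0216
tcp_pos: [0.4435, -0.2684, 0.0712]
force: [-0.2, 1.5, 1.0]
gripper_width: 0.0216
```

```bash

python3 -m jog '2 0 0 0.1 0 0 0;2 0 0 0.1 0 0 0' | sed -n '2p;4,5p'
python3 -m jog '2 0 0 0.05 0 0 0;2 0 0 0.05 0 0 0;2 0 0 0.05 0 0 0' | sed -n '2p;4,5p'
python3 gg.py .45 .225 .19 .053
```

```text
tcp_pos: [0.444, -0.2685, 0.071]
force: [-0.1, 2.0, 5.8]
gripper_width: 0.0215
tcp_pos: [0.4442, -0.2685, 0.0709]
force: [-1.5, 2.8, 7.7]
gripper_width: 0.0221
[ 49.24   3.2  -11.95] [ 0.003  0.001 -0.001]
```

```bash
python3 -m jog '2 0 0 -3 0 0 0;2 0 0 -7 0 0 0;2 3 0 -11 0 0 0;2 49.2 3 -11.9 0 0 0;2 49.2 3 -11.9 0 0 0;2 49.2 3 -11.9 0 0 0;2 49.2 3 -11.9 0 0 0;2 49.2 3 -11.9 0 0 0'
python3 gg.py .45 .225 .19 .053
```

```text
clock: 26.92
tcp_pos: [0.4437, -0.0334, 0.1794]
ee_rot: [2.162, 2.276, 0.002]
force: [1.1, -0.1, -1.7]
gripper_width: 0.0213
[25.77  1.96 -1.08] [ 0.002  0.001 -0.002]
```

```bash
python3 -m jog '2 25.8 2 -1 0 0 0;2 25.8 2 -1 0 0 0;2 25.8 2 -1 0 0 0;2 25.8 2 -1 0 0 0;2 25.8 2 -1 0 0 0;2 25.8 2 -1 0 0 0;2 25.8 2 -1 0 0 0;2 25.8 2 -1 0 0 0'
python3 - <<'E'
from h import *
im=robot.get_image('wrist'); cv2.imwrite('pics/w19.png',im)
E
python3 gg.py .45 .225 .08 .053
```

```text
clock: 27.58
tcp_pos: [0.4503, 0.226, 0.1891]
ee_rot: [2.156, 2.283, 0.001]
force: [-0.2, -0.7, -1.9]
gripper_width: 0.0213
[ 0.08 -0.04 10.88] [0.001 0.001 0.002]
```

View pics/w19.png

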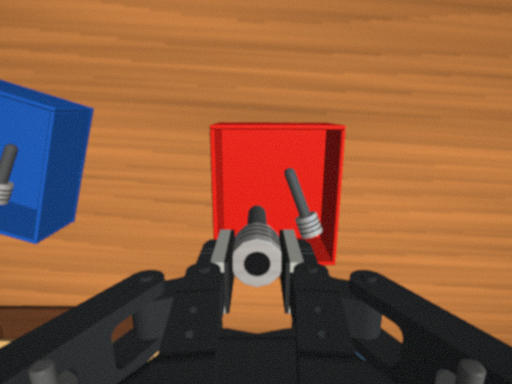

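```bash
python3 -m jog '2 0 0 3 0 0 0;2 0 0 6 0 0 0;2 0 0 9 0 0 0;2 0 0 11 0 0 0;2 0 0 11 0 0 0;4 0 0 11 0 0 0;4 0 0 11 0 0 0;4 0 0 11 0 0 0'
python3 -m jog '4 0 0 -2 0 0 0;4 0 0 -5 0 0 0;4 0 0 -9 0 0 0;4 0 0 -12 0 0 0;4 0 0 -14 0 0 0;4 0 0 -14 0 0 0;4 0 0 -14 0 0 0'
python3 - <<'E'
from h import *
cv2.imwrite('pics/w20.png',robot.get_image('wrist')); cv2.imwrite('pics/s20.png',robot.get_image('scene'));cv2.imwrite('pics/t20.png',robot.get_image('top'))
E
```

```text
clock: 28.3
tcp_pos: [0.4528, 0.2236, 0.0819]
ee_rot: [2.161, 2.275, 0.007]
force: [0.8, -0.2, -0.0]
gripper_width: 0.04
clock: 28.88
tcp_pos: [0.4521, 0.2241, 0.223]
ee_rot: [2.159, 2.275, 0.011]
force: [0.3, -0.6, -0.3]
gripper_width: 0.0397
```

View pics/w20.png

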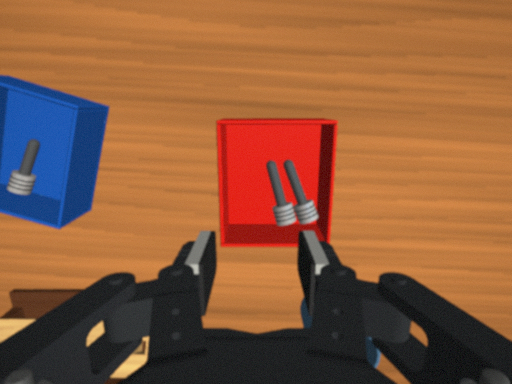

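View pics/t20.png

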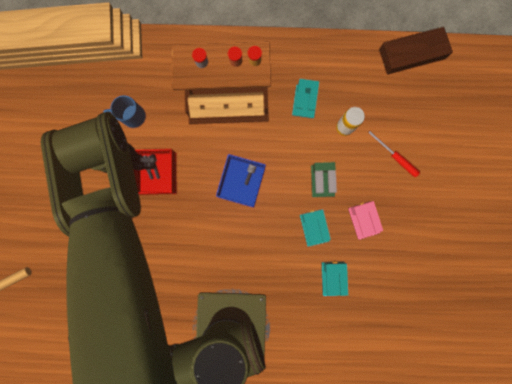

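```bash
python3 -m jog '4 0 0 0 0 0 0;4 0 0 0 0 0 0;4 0 0 0 0 0 0;4 0 0 0 0 0 0;4 0 0 0 0 0 0;4 0 0 0 0 0 0'
python3 - <<'E'
from h import *
a=robot.get_image('wrist'); d=cv2.absdiff(a[90:250,0:350],cv2.imread('pics/w20.png')[90:250,0:350]); print(d.mean(),d.max())
print(robot.hand_in())
E
```

```text
clock: 29.53
tcp_pos: [0.4506, 0.2236, 0.2191]
ee_rot: [2.162, 2.278, 0.001]
force: [0.2, -0.4, 0.2]
gripper_width: 0.0402
7.312589285714286 177
the job is handed in; nothing more can be done
None
```

I checked all three bolts in the green gauge and sorted them: one short in the blue bin, two long in the red bin. I handed the job in at about 29.6 s; `hand_in` reports no verdict, so I can't confirm the result.

| Rack hole (robot's view) | TCP height at stop | Push on the gauge | Length | Bin |
|---|---|---|---|---|
| Left | 63.1 mm | about 10 N | short | blue |
| Middle | 70.8 mm | about 8 N | long | red |
| Right | 70.9 mm | about 8 N | long | red |

- **Length check:** the two long bolts stopped 8 mm higher than the short one, as the gauge predicts. How far the shank reached in the wrist pictures agreed each time.
- **Final pictures:** one bolt lies in the blue bin and two side by side in the red bin. The rack is empty, the oil can, mug and screwdriver look to be where they started, and the gripper is open, well above the bins.
- **Disagreements while measuring:** the top camera put the rack about 3–5 mm further away than the wrist camera. The wrist view also read the hole mouths about 2 mm low. I settled the gripping depth by touching the rack face.
- **Failed check:** my last before-and-after picture comparison, meant to show nothing was moving, was not conclusive. The arm was still settling by about 4 mm between the two pictures, so the difference (mean 7) may be only camera movement.

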